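# Draw a soil core liner and pack it with its sample jars in the core tray

### The job

Draw the core liner out of the corer barrel, hand over hand along the rail, until it is clear of the barrel and lies by itself in the V-rests. Then lift it across into the two saddles of the blue core tray, not overhanging the tray's ends, and stand every sample jar that is there upright on the floor of the tray's jar lane, in one row beside the liner. Leave the other things on the bench where they are.

Things in the scene. Friction and masses are not known exactly. Their poses are not given: they have to be found in the camera images.
- rail: rail for emptying a soil corer, fixed: aluminium base 90 x 680 x 12 mm with a steel barrel (38 mm outside, bore 32, 300 long, rear closed) in two blue clamps (60 mm wide, 121 high), then three black V-rests in line with the bore. Origin: on the bench below the barrel's mouth; y runs out of the mouth, the way the liner is drawn; z up. Barrel: y = -300..0 mm
- mouth (a point): centre of the barrel's open mouth, on the bore's axis, 77 mm above the bench
- rest1 (a point): first V-rest, 105 mm out from the mouth; the point lies on the axis of a liner lying in it, 73.6 mm above the bench. 14 mm thick along the rail, 46 mm wide, its arms reach up to the liner's axis, so fingers holding the liner cannot pass it: 98 mm are free between mouth and first rest, 91 mm from rest to rest
- rest2 (a point): second V-rest, 210 mm out from the mouth, like the first
- rest3 (a point): third V-rest, 315 mm out from the mouth, like the first; the rail ends 25 mm beyond it
- liner: core liner: sealed rigid ivory tube, 320 mm long, 28 mm thick, ends rounded, red cap on the end sticking out of the barrel, black on the other, black rings every 50 mm; 260 g, balances at its middle. Origin: mid-length on its axis; y runs along it to the red cap. At first 45-70 mm stick out; it lies loose in the bore (axis 75 mm above the bench), slides with a few newtons
- tray: blue core tray, fixed, outside 129 (x) x 350 (y) x 34 mm, walls and floor 5 mm. A partition along y, 4 mm thick, as high as the walls, centred 5.5 mm to -x of the middle, parts the jar lane (-x side) from the liner's side (+x) with two white V-saddles. Origin: centre of its underside; z up
- jar_lane (a point): centre of the jar lane's floor, 5 mm above the bench, 33.5 mm to the -x side of the tray's middle. Lane inside: 52 mm wide (x), 340 mm long (y), 29 mm deep; turned like the tray. All jars fit in one row; with all seven, 26 mm are to spare in all
- saddles (a point): where the liner's mid-length belongs, on its axis along the tray's y, 54 mm above the bench, 38.5 mm to the +x side of the tray's middle. Two white V-saddles, 12 mm thick, 46 mm wide, stand 100 mm to either side along y, arms reaching up to the liner's axis. The jar lane's middle line is 72 mm away
- round1: round white sample jar, 44 mm across, 70 mm tall, straight sides, the top 18 mm is a green lid of the same diameter; about 120 g, balance point 23 mm above its underside, upright at the start. Origin: centre of its underside, z up. No reading (None) when it is absent in this run
- round2: round white sample jar, 44 mm across, 70 mm tall, straight sides, the top 18 mm is a green lid of the same diameter; about 120 g, balance point 23 mm above its underside, upright at the start. Origin: centre of its underside, z up. No reading (None) when it is absent in this run
- round3: round white sample jar, 44 mm across, 70 mm tall, straight sides, the top 18 mm is a green lid of the same diameter; about 120 g, balance point 23 mm above its underside, upright at the start. Origin: centre of its underside, z up. No reading (None) when it is absent in this run
- round4: round white sample jar, 44 mm across, 70 mm tall, straight sides, the top 18 mm is a green lid of the same diameter; about 120 g, balance point 23 mm above its underside, upright at the start. Origin: centre of its underside, z up. No reading (None) when it is absent in this run
- square1: square white sample jar, 46 x 46 mm, 70 mm tall, straight sides, the top 18 mm is an orange lid of the same section; about 140 g, balance point 23 mm above its underside, upright at the start, any yaw. Origin: centre of its underside, z up, x and y square to its sides. No reading (None) when it is absent in this run
- square2: square white sample jar, 46 x 46 mm, 70 mm tall, straight sides, the top 18 mm is an orange lid of the same section; about 140 g, balance point 23 mm above its underside, upright at the start, any yaw. Origin: centre of its underside, z up, x and y square to its sides. No reading (None) when it is absent in this run
- square3: square white sample jar, 46 x 46 mm, 70 mm tall, straight sides, the top 18 mm is an orange lid of the same section; about 140 g, balance point 23 mm above its underside, upright at the start, any yaw. Origin: centre of its underside, z up, x and y square to its sides. No reading (None) when it is absent in this run
- tipbox: bystander: blue pipette tip box, 80 x 115 x 65 mm; origin under its centre
- dishes: bystander: pile of three clear culture dishes, 90 mm across, 42 mm high; origin under its centre
- marker: bystander: marker pen, black with a red cap, 115 mm long, 12 mm thick; origin under its middle
- slidebox: bystander: wooden slide box, 60 x 92 x 36 mm; origin under its centre
- washbottle: bystander: white bottle with red cap, 60 mm across, 150 mm high; origin under its centre
- beaker: bystander: glass beaker, 72 mm across, 90 mm high; origin under its centre
Mind the look-alikes: they are no part of the job. Leave any red look-alike of the round3 alone. Leave any red look-alike of the square2 alone.

How it is judged:
On the way, in this order (a step that is already met when the one before it is completed fails the run):
1. the liner is clear of the barrel and lies released in the V-rests of the rail (x of liner in the frame of rail between -0.006 and 0.006 m and y of liner in the frame of rail between 0.162 and 0.3 m and z of liner in the frame of rail between 0.0676 and 0.0796 m and angle between the y axis of liner and the y axis of rail, either way round below 0.05 rad and contact force between the fingers and liner below 0.1 N), for 0.3 s.
2. the liner lies released in both saddles of the tray (x of liner in the frame of saddles between -0.006 and 0.006 m and y of liner in the frame of saddles between -0.016 and 0.016 m and z of liner in the frame of saddles between -0.006 and 0.006 m and angle between the y axis of liner and the y axis of tray, either way round below 0.05 rad and contact force between the fingers and liner below 0.1 N), for 0.3 s.
At the end, for the whole second after the job is handed in: Liner in the tray's saddles (within 16 mm along, 6 mm across and in height, 0.05 rad), each present jar upright (0.08 rad) on the jar lane's floor (within 6 mm of its middle line, 4 mm in height, between the end walls), all at rest; before, the liner lay free in the V-rests, clear of the barrel (all of step 2 and linear speed of each of liner, round1, round2, round3, round4, square1, square2, square3 below 0.02 m/s and x of round1 in the frame of jar_lane between -0.006 and 0.006 m and y of round1 in the frame of jar_lane between -0.15 and 0.15 m and z of round1 in the frame of jar_lane between -0.004 and 0.004 m and angle between each of round1, round2, round3, round4, square1, square2, square3's own z axis and vertical below 0.08 rad and x of round2 in the frame of jar_lane between -0.006 and 0.006 m and y of round2 in the frame of jar_lane between -0.15 and 0.15 m and z of round2 in the frame of jar_lane between -0.004 and 0.004 m and x of round3 in the frame of jar_lane between -0.006 and 0.006 m and y of round3 in the frame of jar_lane between -0.15 and 0.15 m and z of round3 in the frame of jar_lane between -0.004 and 0.004 m and x of round4 in the frame of jar_lane between -0.006 and 0.006 m and y of round4 in the frame of jar_lane between -0.15 and 0.15 m and z of round4 in the frame of jar_lane between -0.004 and 0.004 m and x of square1 in the frame of jar_lane between -0.006 and 0.006 m and y of square1 in the frame of jar_lane between -0.149 and 0.149 m and z of square1 in the frame of jar_lane between -0.004 and 0.004 m and x of square2 in the frame of jar_lane between -0.006 and 0.006 m and y of square2 in the frame of jar_lane between -0.149 and 0.149 m and z of square2 in the frame of jar_lane between -0.004 and 0.004 m and x of square3 in the frame of jar_lane between -0.006 and 0.006 m and y of square3 in the frame of jar_lane between -0.149 and 0.149 m and z of square3 in the frame of jar_lane between -0.004 and 0.004 m); the robot touches nothing.
It fails at once if a bystander is moved by more than 40 mm (distance of any of tipbox, dishes, marker, slidebox, washbottle, beaker from where it was at the start of the episode above 0.04 m).
Of round1, round2, round3, round4, square1, square2, square3 only 5 to 7 are there at a start; the rules pass over those that are not, and their reading is None.
At some moment in a run one of round1, round2, round3, round4, square1, square2, square3 may be knocked a few centimetres aside while the robot is not near it.
Once in a run the grip may slacken for a moment while it holds something.
It also fails if it takes over 210 s, if anything falls off the work surface, if the arm or the gripper's body presses on something with over 40 N, if the wrist force passes 120 N, or if a joint passes its speed limit or range.

### The arm

A 6-joint arm with a two-finger parallel gripper is mounted at the origin on the work surface. World frame = base frame: x ahead of the robot, y to its left, z up, the work surface at z = 0. Lengths are in m, angles in rad, forces in N, time in s.
With the tool pointing down it reaches from about 0.3 to 0.875 m from the base axis. Payload 6.4 kg.
Tool frame: the origin (TCP) lies midway between the tips of the shut fingers; the grasp point (between the pads) lies 19 mm behind it (grasp_offset is the distance from the TCP to the grasp point, in m); z points along the fingers, y is the line along which they close (so a half turn about z gives the same grasp; the last joint's range is limited). The gripper opens to 85 mm and grips with 20 to 120 N. Pads are 22 mm wide; open, the fingers measure 114 mm over their backs; the gripper's body (76 mm by 85 mm) begins 54 mm behind the grasp point. The pads swing forward as they close: fully open they stand 13 mm farther back than shut.
Start: joints at [-1.536, 0.181, 1.607, -0, 1.354, -0.206], TCP at [0.137, -0.558, 0.231] pointing down, gripper open.
Joint ranges: [-2.99, 2.99], [-0.89, 2.07], [0.3, 2.58], [-1.14, 4.28], [0, 2.63], [-3.12, 3.12]. Speed limits (rad/s): [2.57, 2.57, 3.01, 3.14, 3.14, 3.14].

### API

Orientations are given as a unit quaternion [w, x, y, z].
In Python, from bench import * gives the robot as it stands. The module is installed in compiled form; this text tells all that it offers.
- The arm moves only by the tool servo_tool, never from a script. Its argument "commands" is text: rows parted by semicolons, each of 7 numbers parted by spaces: the turn, a rotation vector about the tool's x, y, z in rad, then the shift along the tool's x, y, z in mm, then the opening, from 0 (shut) to 1 (fully open). In form: wx wy wz dx dy dz claw; .... A call has 1 to 5 rows; each row shifts and turns the commanded pose from where the row before left it, along the tool's axes as they then stand; what a row does not reach is not made up. A row lasts 1/8 s, in which the tool goes at most 62.5 mm and 10.7 degrees, less where a joint would pass 70% of its speed; a pose out of reach is approached as far as the arm can. A call with a gripper value outside its range is refused whole. The fingers move at their own pace and stop on an object; the grip force is fixed at half the most. Time passes only in rows, so rows that do not move let the fingers close. It gives the time, the measured TCP pose, the force, the opening and the grip force at its end, in the units of the state.
- get_obs(): the state, without advancing time (a new reading comes with each control period).
- camera(name): name is "side" or "top" or "wrist"; returns the picture (384x512x3 uint8, blue, green, red); there is no depth.
- calibration(name): a dict with "fx", "fy", "cx", "cy" (pixels), "R" (3x3) and "t" (3): a world point X has camera coordinates R X + t. Camera axes: x right, y down, z forward; pixel columns grow to the right and rows downward; lengths in m; the calibration is good to about 2 mm. A picture is of the moment at which its call begins: read the wrist's pose just before it. calibration takes no time and is no camera call; for the wrist camera it gives the pose at the moment of the call.
- hand_in(): hands the job in; it is judged then, once.
The state is a dict: "time_s": time; "q": joint angles; "dq": joint speeds; "joint_efforts": joint torques, N m; "eef_pos": TCP position; "eef_rot": TCP orientation; "wrist_force": force on the tool from outside, world axes, zero at the start; "torque": the same for the moment, N m; "opening": opening from 0.0 (shut) to 1.0 (fully open); "grasp_force": force on a finger pad.
Only numpy, scipy, OpenCV 4.12 (cv2) and the standard library are available. Lean on these libraries where they do the work, as an engineer would, in place of code of your own. Each camera call takes 0.05 s, during which the arm holds its last target. There are 200 camera calls.

## Working session

There is one attempt and no reset: what is moved stays moved. The work goes in short steps, Python scripts to look and compute and a tool call to move; the robot and the scene stay as the last step left them, time stands still between calls to the robot, and variables do not carry over. Pictures are saved under pics/ and viewed, at most 14 in all, crops included, and the job is handed in when it is done.

Besides the shell and the picture viewer there is one more tool, called after "Emit:" as a command line: name --argument value ..., lists and objects as JSON in quotes. servo_tool: Moves the arm, as the interface text tells. Its arguments: {"type":"object","properties":{"commands":{"type":"string"}},"required":["commands"]}

```bash
mkdir -p pics; python3 - <<'E'
from bench import *
import cv2,numpy as np
o=get_obs();print({k:np.round(v,3) for k,v in o.items()})
for n in("top","side","wrist"):
    c=calibration(n);print(n,{k:np.round(v,3).tolist() for k,v in c.items()})
    im=camera(n);cv2.imwrite(f'pics/{n}0.png',im)
im=cv2.imread('pics/top0.png')
cv2.imwrite('pics/top0b.png',cv2.resize(im,(800,600),interpolation=cv2.INTER_CUBIC))
E
```

```text
{'time_s': np.float64(0.0), 'q': array([-1.536,  0.182,  1.608,  0.   ,  1.354, -0.206]), 'dq': array([ 0.001,  0.001, -0.001,  0.   , -0.001, -0.001]), 'joint_efforts': array([-0.0000e+00, -4.4487e+01, -3.5134e+01, -0.0000e+00,  9.0000e-03,
       -0.0000e+00]), 'eef_pos': array([ 0.137, -0.558,  0.23 ]), 'eef_rot': array([-0.001,  0.993,  0.12 ,  0.   ]), 'wrist_force': array([ 0.018, -0.318,  0.765]), 'torque': array([-0.004, -0.031, -0.005]), 'grasp_force': np.float64(0.0), 'opening': np.float64(1.0)}
top {'fx': 387.558, 'fy': 387.558, 'cx': 252.363, 'cy': 193.888, 'R': [[-0.019, -1.0, 0.005], [-0.998, 0.018, -0.066], [0.066, -0.007, -0.998]], 't': [0.028, 0.578, 1.164]}
side {'fx': 489.38, 'fy': 489.38, 'cx': 254.907, 'cy': 199.734, 'R': [[0.697, -0.717, -0.021], [-0.504, -0.469, -0.726], [0.51, 0.517, -0.688]], 't': [-0.37, 0.337, 1.491]}
wrist {'fx': 328.629, 'fy': 328.629, 'cx': 255.584, 'cy': 191.18, 'R': [[0.238, -0.971, -0.003], [-0.923, -0.227, 0.311], [-0.303, -0.071, -0.95]], 't': [-0.574, -0.04, 0.382]}
```

View pics/top0b.png

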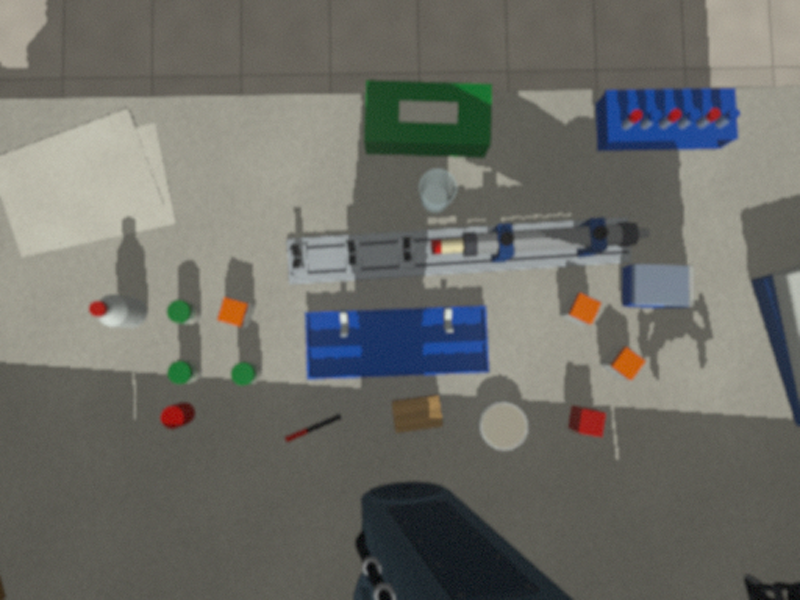

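View pics/side0.png

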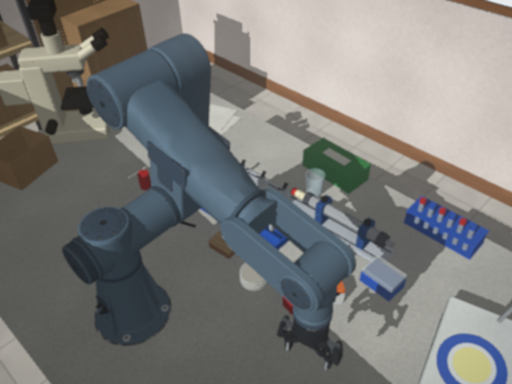

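```bash
cat > h.py <<'E'
from bench import *
import cv2,numpy as np
from scipy.spatial.transform import Rotation as Rn
def unproj(c,uv,z):
    R=np.array(c['R']);t=np.array(c['t']);d=R.T@np.array([(uv[0]-c['cx'])/c['fx'],(uv[1]-c['cy'])/c['fy'],1.]);o=-R.T@t
    return o+d*(z-o[2])/d[2]
def proj(c,X):
    p=np.array(c['R'])@np.asarray(X,float)+np.array(c['t']);return np.array([c['fx']*p[0]/p[2]+c['cx'],c['fy']*p[1]/p[2]+c['cy']])
def blobs(im,lo,hi,amin=60):
    m=cv2.inRange(cv2.cvtColor(im,cv2.COLOR_BGR2HSV),np.array(lo),np.array(hi))
    n,_,s,ce=cv2.connectedComponentsWithStats(m)
    return [(np.round(ce[i],1),s[i]) for i in range(1,n) if s[i,4]>=amin]
E
python3 - <<'E'
from h import *
c=calibration('top');im=cv2.imread('pics/top0.png')
for nm,lo,hi in(('green',(45,90,50),(80,255,255)),('orange',(8,150,120),(20,255,255)),('red',(0,150,60),(5,255,255)),('blue',(105,140,40),(125,255,255))):
    for ce,s in blobs(im,lo,hi,40): print(nm,ce,s,np.round(unproj(c,ce,.07),3))
cv2.imwrite('pics/railcrop.png',cv2.resize(im[125:255,180:440],(800,400),interpolation=cv2.INTER_CUBIC))
E
```

```text
green [273.6  75.9] [ 234   52   81   48 3057] [ 0.926 -0.052  0.07 ]
green [114.4 199. ] [107 192  15  15 163] [0.567 0.42  0.07 ]
green [114.7 238.1] [107 231  16  15 179] [0.454 0.419 0.07 ]
green [155.2 238.9] [148 232  15  15 174] [0.449 0.302 0.07 ]
orange [374.  196.9] [365 188  19  19 234] [ 0.559 -0.337  0.07 ]
orange [148.5 199. ] [140 190  18  19 235] [0.565 0.321 0.07 ]
orange [401.5 232.1] [392 222  20  21 240] [ 0.456 -0.413  0.07 ]
red [ 62.3 197.3] [ 58 193  10   9  69] [0.575 0.571 0.07 ]
red [112.7 265.6] [103 259  21  15 230] [0.375 0.424 0.07 ]
red [376.4 269.6] [365 261  22  18 299] [ 0.349 -0.336  0.07 ]
blue [425.2  75.8] [ 382   57   91   39 2702] [ 0.919 -0.505  0.07 ]
blue [322.9 161.2] [318 157  10  10  64] [ 0.667 -0.191  0.07 ]
blue [253.6 219.1] [ 196  196  116   46 4506] [0.501 0.016 0.07 ]
```

View pics/railcrop.png

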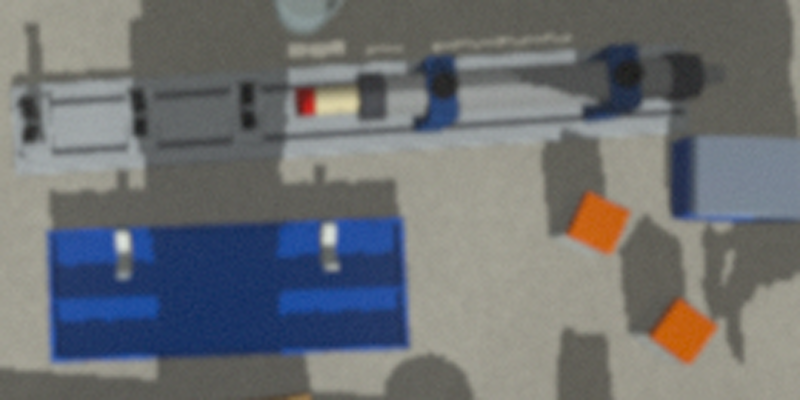

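```bash
python3 - <<'E'
from h import *
c=calibration('top');s=800/260
for n,p,z in(('mouth',(360,98),.077),('r1',(248,105),.074),('r2',(140,113),.074),('r3',(30,119),.074),('tip',(296,102),.075),('T tl',(49,230),.034),('T tr',(401,218),.034),('T br',(407,346),.034),('T bl',(54,359),.034),('sadL',(123,238),.05),('sadR',(329,233),.05)):
    print(n,np.round(unproj(c,(180+p[0]/s,125+p[1]/s),z),4))
E
```

```text
mouth [ 0.6803 -0.1143  0.077 ]
r1 [ 0.676  -0.0079  0.074 ]
r2 [0.6701 0.0949 0.074 ]
r3 [0.6662 0.1994 0.074 ]
tip [ 0.6779 -0.0536  0.075 ]
T tl [0.5625 0.1879 0.034 ]
T tr [ 0.568  -0.1568  0.034 ]
T br [ 0.4432 -0.159   0.034 ]
T bl [0.4371 0.1842 0.034 ]
sadL [0.5526 0.1145 0.05  ]
sadR [ 0.5538 -0.0843  0.05  ]
```

```bash
cat >> h.py <<'E'
def Rt(th): # tool down, tool x at world angle th
    return np.array([[np.cos(th),np.sin(th),0],[np.sin(th),-np.cos(th),0],[0,0,-1.]])
def plan(wps,step=55,wstep=.17,start=None):
    """wps: (x,y,z[m],theta,claw[,step mm]); prints rows in tool axes (shift taken in the axes before the turn)"""
    if start is None:
        o=get_obs();q=o['eef_rot'];p=np.array(o['eef_pos'])*1e3;R=Rn.from_quat([q[1],q[2],q[3],q[0]]).as_matrix()
        print('now',np.round(p,1),'th',np.round(np.arctan2(R[1,0],R[0,0]),3),'tilt',np.round(R[:2,2],4))
    else: p,R=start
    for w in wps:
        st=w[5] if len(w)>5 else step
        T=np.array(w[:3])*1e3;rv=Rn.from_matrix(R.T@Rt(w[3])).as_rotvec()
        n=int(max(1,np.ceil(np.linalg.norm(T-p)/st),np.ceil(np.linalg.norm(rv)/wstep)));rows=[]
        for i in range(n):
            rv=Rn.from_matrix(R.T@Rt(w[3])).as_rotvec()/(n-i)
            rv=np.where(abs(rv)<.002,0,np.round(rv,3));d=np.round(R.T@(T-p)/(n-i),0 if n-i>1 else 1)+0.
            rows.append(' '.join(f'{v:g}' for v in [*rv,*d,w[4]]))
            p=p+R@d;R=R@Rn.from_rotvec(rv).as_matrix()
        for i in range(0,n,5):print('; '.join(rows[i:i+5]))
        print('--')
E
python3 -c "
from h import *
plan([(.66,-.04,.26,1.616,.6)])"
```

```text
now [ 137.1 -558.   230.6] th 0.241 tilt [-0.      0.0014]
0 0 -0.098 45 -27 -2 0.6; 0 0 -0.098 48 -22 -2 0.6; 0 0 -0.098 49 -18 -2 0.6; 0 0 -0.098 51 -13 -2 0.6; 0 0 -0.098 52 -8 -2 0.6
0 0 -0.098 53 -3 -2 0.6; 0 0 -0.098 52 3 -2 0.6; 0 0 -0.098 52 8 -2 0.6; 0 0 -0.099 51 13 -2 0.6; 0 0 -0.098 50 18 -2 0.6
0 0 -0.099 47 22 -2 0.6; 0 0 -0.098 45 27 -2 0.6; 0 0 -0.099 42 31 -2 0.6; 0 0 -0.098 39.7 35.4 -2.7 0.6
--
```

Emit:
servo_tool --commands "0 0 -0.098 45 -27 -2 0.6; 0 0 -0.098 48 -22 -2 0.6; 0 0 -0.098 49 -18 -2 0.6; 0 0 -0.098 51 -13 -2 0.6; 0 0 -0.098 52 -8 -2 0.6"

```text
time_s: 0.78
eef_pos: [0.3245, -0.3719, 0.2412]
eef_rot: [-0.0, 0.933, 0.359, 0.0]
wrist_force: [0.7, -0.3, -0.6]
opening: 0.596
grasp_force: 0.0
```

Emit:
servo_tool --commands "0 0 -0.098 53 -3 -2 0.6; 0 0 -0.098 52 3 -2 0.6; 0 0 -0.098 52 8 -2 0.6; 0 0 -0.099 51 13 -2 0.6; 0 0 -0.098 50 18 -2 0.6"

```text
time_s: 1.4
eef_pos: [0.5124, -0.1871, 0.2512]
eef_rot: [-0.0, 0.818, 0.575, -0.0]
wrist_force: [0.8, -0.8, 0.8]
opening: 0.599
grasp_force: 0.0
```

Emit:
servo_tool --commands "0 0 -0.099 47 22 -2 0.6; 0 0 -0.098 45 27 -2 0.6; 0 0 -0.099 42 31 -2 0.6; 0 0 -0.098 39.7 35.4 -2.7 0.6; 0 0 0 0 0 0 0.6"

```text
time_s: 2.02
eef_pos: [0.6614, -0.0372, 0.259]
eef_rot: [-0.001, 0.689, 0.725, 0.0]
wrist_force: [-0.6, 0.5, -0.5]
opening: 0.599
grasp_force: 0.0
```

```bash
python3 - <<'E'
from h import *
plan([(.66,-.04,.26,1.616,.6)])
c=calibration('wrist');im=camera('wrist');cv2.imwrite('pics/w1.png',im);np.save('w1.npy',c,allow_pickle=True)
E
```

```text
now [661.4 -37.2 259. ] th 1.621 tilt [-0.0005  0.0009]
0 0 0.005 -2.8 -1.5 -1 0.6
--
```

View pics/w1.png

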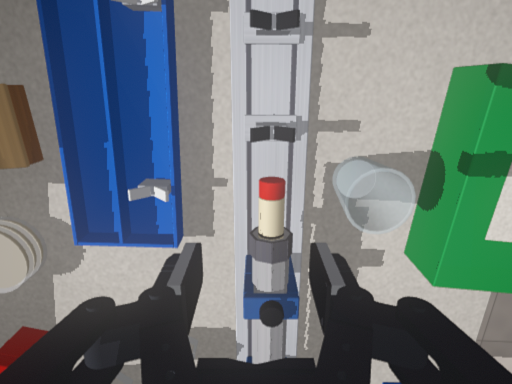

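```bash
python3 - <<'E'
from h import *
c=np.load('w1.npy',allow_pickle=True).item()
for n,p,z in(('mouthtop',(271,229),.096),('r1',(273.5,133),.0736),('r2',(275,19),.0736),('tip',(272,179),.08),('capmid',(272,188),.089),('tubemid',(271,220),.089),('Tray +x-y corner',(182,245),.034),('Tray -x-y',(76,245),.034),('sadR',(154,189),.045),('sadL',(139,2),.045)):
    print(n,np.round(unproj(c,p,z),4))
E
```

```text
mouthtop [ 0.6802 -0.0969  0.096 ]
r1 [ 0.6777 -0.0029  0.0736]
r2 [0.6723 0.0988 0.0736]
tip [ 0.6788 -0.0486  0.08  ]
capmid [ 0.6789 -0.0554  0.089 ]
tubemid [ 0.6801 -0.0899  0.089 ]
Tray +x-y corner [ 0.5755 -0.1522  0.034 ]
Tray -x-y [ 0.4437 -0.1588  0.034 ]
sadR [ 0.5475 -0.0769  0.045 ]
sadL [0.5417 0.1119 0.045 ]
```

```bash
python3 - <<'E'
from h import *
plan([(.681,-.08,.16,1.62,.6),(.681,-.08,.054,1.62,.6,40)])
E
```

```text
now [660.3 -38.8 259. ] th 1.618 tilt [-0.0014  0.0002]
0 0 0 -21 9 49 0.6; 0 0 0 -21.2 9.8 49.9 0.6
--
0 0 0 0 0 35 0.6; 0 0 0 0 0 36 0.6; 0 0 0 0 0.2 35 0.6
--
```

Emit:
servo_tool --commands "0 0 0 -21 9 49 0.6; 0 0 0 -21 10 50 0.6; 0 0 0 0 0 35 0.6; 0 0 0 0 0 36 0.6; 0 0 0 0 0 35 0.6"

```text
time_s: 2.7
eef_pos: [0.6797, -0.0829, 0.0537]
eef_rot: [-0.0, 0.692, 0.722, -0.0]
wrist_force: [0.7, 0.4, -0.1]
opening: 0.598
grasp_force: 0.0
```

Emit:
servo_tool --commands "0 0 0 0 0 0 0.6; 0 0 0 0 0 0 0; 0 0 0 0 0 0 0; 0 0 0 0 0 0 0; 0 0 0 0 0 0 0"

```text
time_s: 3.32
eef_pos: [0.6819, -0.0823, 0.0575]
eef_rot: [0.002, 0.691, 0.723, 0.0]
wrist_force: [-4.0, -2.2, 7.3]
opening: 0.306
grasp_force: 59.3
```

```bash
python3 - <<'E'
from h import *
plan([(.6785,-.031,.054,1.62,0,12)])
c=calibration('wrist');im=camera('wrist');cv2.imwrite('pics/w2.png',im)
print(get_obs()['opening'],get_obs()['grasp_force'])
E
```

```text
now [681.9 -82.3  57.5] th 1.616 tilt [ 0.0027 -0.0016]
0 0 0 10 0 1 0; 0 0 0 10 0 1 0; 0 0 0 10 0 0 0; 0 0 -0.002 11 -1 1 0; 0.003 0 -0.002 10.4 -0.1 0.4 0
--
0.3067756668519327 59.27571415901184
```

View pics/w2.png

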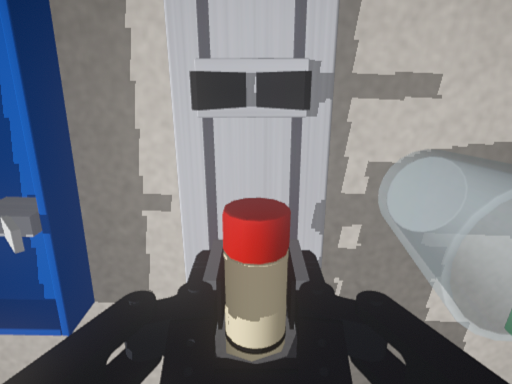

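Emit:
servo_tool --commands "0 0 0 10 0 0 0; 0 0 0 10 0 0 0; 0 0 0 10 0 0 0; 0 0 0 10 0 0 0; 0 0 0 10 0 0 0"

```text
time_s: 4.0
eef_pos: [0.6785, -0.0317, 0.0558]
eef_rot: [0.0, 0.691, 0.723, -0.0]
wrist_force: [-8.4, -4.6, 11.2]
opening: 0.31
grasp_force: 60.0
```

Emit:
servo_tool --commands "0 0 0 0 0 0 0; 0 0 0 0 0 0 0; 0 0 0 0 0 0 0.6; 0 0 0 0 0 0 0.6; 0 0 0 0 0 0 0.6"

```text
time_s: 4.62
eef_pos: [0.6785, -0.0311, 0.0545]
eef_rot: [-0.0, 0.691, 0.723, 0.0]
wrist_force: [-0.4, -0.1, -0.4]
opening: 0.598
grasp_force: 0.0
```

```bash
python3 - <<'E'
from h import *
plan([(.6818,-.093,.054,1.62,.6,30)])
c=calibration('wrist');im=camera('wrist');cv2.imwrite('pics/w3.png',im)
print(blobs(im,(0,150,60),(6,255,255),300))
E
```

```text
now [678.5 -31.1  54.5] th 1.616 tilt [-0.0004  0.0004]
0 0 0 -21 0 0 0.6; 0 0 0 -21 0 0 0.6; 0 0 -0.004 -20 0.5 0.5 0.6
--
[(array([255.3, 229.8]), array([ 221,  197,   70,   67, 4027], dtype=int32))]
```

View pics/w3.png

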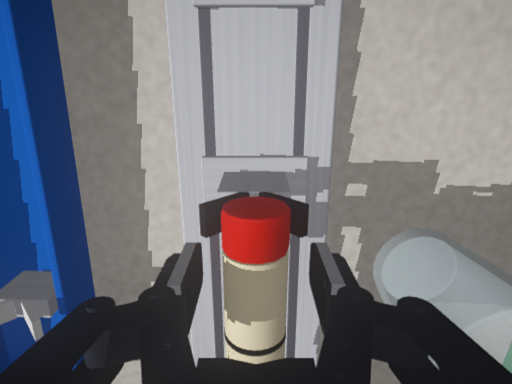

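Emit:
servo_tool --commands "0 0 0 -21 -1 -2 0.6; 0 0 0 -21 0 0 0.6; 0 0 0 -20 0 0 0.6; 0 0 0 0 0 0 0.6; 0 0 0 0 0 0 0"

```text
time_s: 5.3
eef_pos: [0.6802, -0.0937, 0.0568]
eef_rot: [-0.0, 0.691, 0.723, 0.0]
wrist_force: [-0.5, -0.4, -0.3]
opening: 0.4
grasp_force: 0.0
```

Emit:
servo_tool --commands "0 0 0 0 0 0 0; 0 0 0 0 0 0 0; 0 0 0 0 0 0 0; 0 0 0 0 0 0 0"

```text
time_s: 5.8
eef_pos: [0.6806, -0.0931, 0.0572]
eef_rot: [0.0, 0.691, 0.723, 0.0]
wrist_force: [1.1, 0.2, 1.2]
opening: 0.307
grasp_force: 59.0
```

Emit:
servo_tool --commands "0 0 0 12 0 0 0; 0 0 0 12 0 0 0; 0 0 0 12 0 0 0; 0 0 0 13 0 0 0; 0 0 0 12 0 0 0"

```text
time_s: 6.42
eef_pos: [0.6773, -0.0313, 0.0568]
eef_rot: [-0.0, 0.691, 0.723, -0.0]
wrist_force: [0.9, -1.6, -0.1]
opening: 0.305
grasp_force: 58.9
```

Emit:
servo_tool --commands "0 0 0 0 0 0 0; 0 0 0 0 0 0 0.6; 0 0 0 0 0 0 0.6; 0 0 0 0 0 0 0.6"

```text
time_s: 6.92
eef_pos: [0.6775, -0.033, 0.0569]
eef_rot: [-0.0, 0.691, 0.723, -0.0]
wrist_force: [-0.5, -0.0, -0.6]
opening: 0.602
grasp_force: 0.0
```

```bash
python3 - <<'E'
from h import *
plan([(.6818,-.093,.056,1.62,.6,30)])
c=calibration('wrist');im=camera('wrist');cv2.imwrite('pics/w4.png',im)
print(blobs(im,(0,150,60),(6,255,255),300))
E
```

```text
now [677.5 -33.   56.9] th 1.615 tilt [-0.0003  0.    ]
0 0 0 -20 1 0 0.6; 0 0 -0.002 -20 0 0 0.6; 0 0 -0.003 -20.1 0.6 0.9 0.6
--
[(array([255. ,  54.1]), array([ 217,   23,   77,   62, 4521], dtype=int32))]
```

View pics/w4.png

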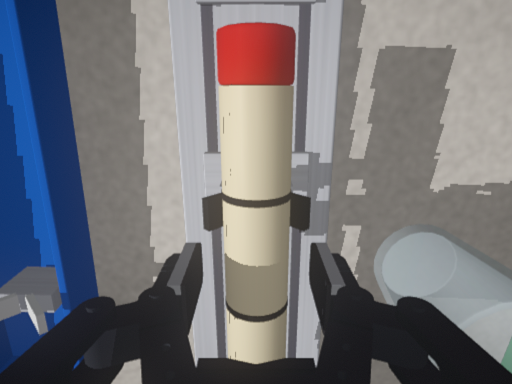

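Emit:
servo_tool --commands "0 0 0 -21 0 0 0.6; 0 0 0 -20 0 0 0.6; 0 0 0 -20 0 0 0.6; 0 0 0 0 0 0 0.6; 0 0 0 0 0 0 0"

```text
time_s: 7.6
eef_pos: [0.6802, -0.0936, 0.0568]
eef_rot: [-0.0, 0.691, 0.723, 0.0]
wrist_force: [0.1, 1.1, 1.5]
opening: 0.401
grasp_force: 0.0
```

Emit:
servo_tool --commands "0 0 0 0 0 0 0; 0 0 0 0 0 0 0; 0 0 0 0 0 0 0; 0 0 0 0 0 0 0"

```text
time_s: 8.1
eef_pos: [0.6806, -0.093, 0.0571]
eef_rot: [0.0, 0.691, 0.723, 0.0]
wrist_force: [1.3, 0.7, 0.4]
opening: 0.307
grasp_force: 59.2
```

Emit:
servo_tool --commands "0 0 0 12 0 0 0; 0 0 0 12 0 0 0; 0 0 0 12 0 0 0; 0 0 0 13 0 0 0; 0 0 0 12 0 0 0"

```text
time_s: 8.72
eef_pos: [0.6775, -0.0314, 0.057]
eef_rot: [-0.0, 0.691, 0.723, 0.0]
wrist_force: [1.2, -1.5, -1.3]
opening: 0.308
grasp_force: 59.2
```

Emit:
servo_tool --commands "0 0 0 0 0 0 0; 0 0 0 0 0 0 0.6; 0 0 0 0 0 0 0.6; 0 0 0 0 0 0 0.6"

```text
time_s: 9.22
eef_pos: [0.6775, -0.033, 0.0569]
eef_rot: [-0.0, 0.691, 0.723, -0.0]
wrist_force: [-1.0, 0.4, 0.0]
opening: 0.602
grasp_force: 0.0
```

Emit:
servo_tool --commands "0 0 0 -21 0 0 0.6; 0 0 0 -20 0 0 0.6; 0 0 0 -20 0 0 0.6; 0 0 0 0 0 0 0.6; 0 0 0 0 0 0 0"

```text
time_s: 9.85
eef_pos: [0.6802, -0.0936, 0.0568]
eef_rot: [-0.0, 0.691, 0.723, 0.0]
wrist_force: [-0.3, 0.4, 0.4]
opening: 0.4
grasp_force: 0.0
```

Emit:
servo_tool --commands "0 0 0 0 0 0 0; 0 0 0 0 0 0 0; 0 0 0 0 0 0 0; 0 0 0 0 0 0 0"

```text
time_s: 10.35
eef_pos: [0.6805, -0.093, 0.0571]
eef_rot: [0.0, 0.691, 0.723, 0.0]
wrist_force: [1.3, 0.2, 0.8]
opening: 0.31
grasp_force: 59.2
```

Emit:
servo_tool --commands "0 0 0 12 0 0 0; 0 0 0 12 0 0 0; 0 0 0 12 0 0 0; 0 0 0 13 0 0 0; 0 0 0 12 0 0 0"

```text
time_s: 10.98
eef_pos: [0.6774, -0.0313, 0.0568]
eef_rot: [-0.0, 0.691, 0.723, -0.0]
wrist_force: [1.9, -1.5, -0.8]
opening: 0.314
grasp_force: 44.0
```

Emit:
servo_tool --commands "0 0 0 0 0 0 0; 0 0 0 0 0 0 0.6; 0 0 0 0 0 0 0.6; 0 0 0 0 0 0 0.6"

```text
time_s: 11.48
eef_pos: [0.6776, -0.033, 0.057]
eef_rot: [-0.0, 0.691, 0.723, -0.0]
wrist_force: [0.3, 0.4, 0.6]
opening: 0.599
grasp_force: 0.0
```

```bash
python3 - <<'E'
from h import *
plan([(.6818,-.093,.056,1.62,.6,30)])
for n in('wrist','top'):
    im=camera(n);cv2.imwrite(f'pics/{n}5.png',im);c=calibration(n)
    for ce,s in blobs(im,(0,150,60),(6,255,255),40): print(n,ce,s,unproj(c,ce,.088))
E
```

```text
now [677.6 -33.   57. ] th 1.615 tilt [-0.0002 -0.0001]
0 0 0 -20 1 0 0.6; 0 0 -0.002 -20 0 1 0.6; 0 0 -0.003 -20.1 0.5 0 0.6
--
top [ 62.3 197.2] [ 58 193  10   9  70] [0.57388738 0.56272801 0.088     ]
top [112.7 265.5] [103 259  21  15 238] [0.37738342 0.41761348 0.088     ]
top [376.6 269.7] [365 262  22  17 292] [ 0.35125041 -0.33076576  0.088     ]
```

Emit:
servo_tool --commands "0 0 0 -21 0 0 0.6; 0 0 0 -20 0 0 0.6; 0 0 0 -20 0 0 0.6; 0 0 0 0 0 0 0.6; 0 0 0 0 0 0 0"

```text
time_s: 12.2
eef_pos: [0.6802, -0.0936, 0.0568]
eef_rot: [-0.0, 0.691, 0.723, 0.0]
wrist_force: [0.5, -0.0, -0.7]
opening: 0.401
grasp_force: 0.0
```

Emit:
servo_tool --commands "0 0 0 0 0 0 0; 0 0 0 0 0 0 0; 0 0 0 0 0 0 0; 0 0 0 0 0 0 0"

```text
time_s: 12.7
eef_pos: [0.6804, -0.0931, 0.057]
eef_rot: [-0.0, 0.691, 0.723, 0.0]
wrist_force: [0.4, -1.2, 0.3]
opening: 0.31
grasp_force: 59.0
```

Emit:
servo_tool --commands "0 0 0 10 0 0 0; 0 0 0 10 0 0 0; 0 0 0 10 0 0 0; 0 0 0 10 0 0 0; 0 0 0 10 0 0 0"

```text
time_s: 13.32
eef_pos: [0.6779, -0.0426, 0.0569]
eef_rot: [-0.0, 0.691, 0.723, -0.0]
wrist_force: [-0.0, -1.3, -1.0]
opening: 0.304
grasp_force: 59.0
```

Emit:
servo_tool --commands "0 0 0 0 0 0 0; 0 0 0 0 0 0 0.6; 0 0 0 0 0 0 0.6; 0 0 0 0 0 0 0.6; 0 0 0 0 0 -40 0.6"

```text
time_s: 13.95
eef_pos: [0.6751, -0.0432, 0.0934]
eef_rot: [-0.003, 0.691, 0.723, -0.002]
wrist_force: [0.2, -0.3, -0.1]
opening: 0.6
grasp_force: 0.0
```

Emit:
servo_tool --commands "0 0 0 0 0 -60 0.6; 0 0 0 10 0 -60 0.6; 0 0 0 40 0 -40 0.6; 0 0 0 50 0 0 0.6; 0 0 0 0 0 0 0.6"

```text
time_s: 14.58
eef_pos: [0.6735, 0.0597, 0.2581]
eef_rot: [0.0, 0.69, 0.724, 0.001]
wrist_force: [-0.6, 0.1, -0.5]
opening: 0.602
grasp_force: 0.0
```

```bash
python3 - <<'E'
from h import *
plan([(.67,.07,.25,1.62,.6,30)])
im=camera('wrist');cv2.imwrite(f'pics/w6.png',im);c=calibration('wrist');np.save('w6.npy',c,allow_pickle=True)
for ce,s in blobs(im,(0,150,60),(6,255,255),40): print(ce,s,unproj(c,ce,.08))
E
```

```text
now [673.5  59.7 258.1] th 1.62 tilt [0.0016 0.0008]
0 0 0 10.5 -3 8.1 0.6
--
```

View pics/w6.png

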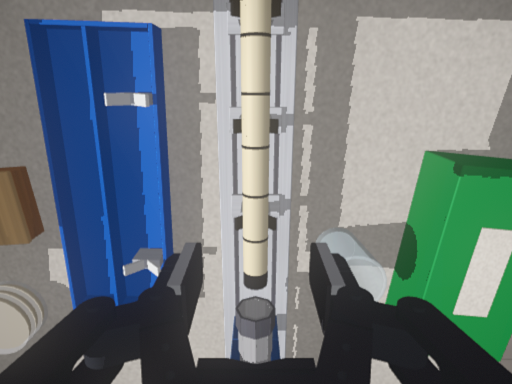

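```bash
python3 - <<'E'
from h import *
c=np.load('w6.npy',allow_pickle=True).item()
for n,p,z in(('tail',(256,288),.077),('tailtop',(256,274),.0876),('r1',(256,219),.0736),('r2',(256,124),.0736),('r3',(256,6),.0736),('ring',(255.5,240),.0876),('ring4',(256,92),.0876),('ring5',(255.5,34),.0876),('mouthtop',(255,297),.096),
 ('saL',(128,99),.054),('saR',(146,255),.054),('T tl',(28,22),.034),('Ttr',(160,26),.034),('sr',(124,268),.054),('sr',(162,255),.054),('sL',(105,98),.054),('sL',(152,99),.054)):
    print(n,np.round(unproj(c,p,z),4))
E
```

```text
tail [ 0.6809 -0.0845  0.077 ]
tailtop [ 0.6797 -0.0595  0.0876]
r1 [ 6.769e-01 -6.000e-04  7.360e-02]
r2 [0.6721 0.1    0.0736]
r3 [0.6672 0.2026 0.0736]
ring [ 0.6772 -0.0186  0.0876]
ring4 [0.6707 0.1303 0.0876]
ring5 [0.6679 0.1783 0.0876]
mouthtop [ 0.6797 -0.0829  0.096 ]
saL [0.5412 0.1166 0.054 ]
saR [ 0.5495 -0.061   0.054 ]
T tl [0.4389 0.1856 0.034 ]
Ttr [0.5711 0.1882 0.034 ]
sr [ 0.5221 -0.0799  0.054 ]
sr [ 0.5684 -0.0602  0.054 ]
sL [0.518  0.1165 0.054 ]
sL [0.5656 0.1178 0.054 ]
```

```bash
python3 - <<'E'
from h import *
plan([(.6735,.074,.12,1.619,.6),(.6735,.074,.055,1.619,.6,35)])
print('carry')
plan([(.6735,.074,.055,1.619,0),(.6735,.074,.13,1.619,0,19),(.544,.011,.13,1.587,0,35)],start=(np.array([673.5,74,55]),Rt(1.619)))
E
```

```text
now [673.4  57.8 257.3] th 1.618 tilt [ 0.0004 -0.0002]
0 0 0 5 0 46 0.6; 0 0 0 6 0 46 0.6; 0 0 0 5.2 0.8 45.3 0.6
--
0 0 0 0 0 32 0.6; 0 0 0 0.1 0 33 0.6
--
carry
0 0 0 0 0 0 0
--
0 0 0 0 0 -19 0; 0 0 0 0 0 -19 0; 0 0 0 0 0 -18 0; 0 0 0 0 0 -19 0
--
0 0 0.006 -11 -26 0 0; 0 0 0.007 -12 -27 0 0; 0 0 0.006 -12 -26 0 0; 0 0 0.007 -12 -26 0 0; 0 0 0.006 -11.4 -26.6 0 0
--
```

Emit:
servo_tool --commands "0 0 0 5 0 46 0.6; 0 0 0 6 0 46 0.6; 0 0 0 5 1 45 0.6; 0 0 0 0 0 32 0.6; 0 0 0 0 0 33 0.6"

```text
time_s: 15.25
eef_pos: [0.6736, 0.0707, 0.0531]
eef_rot: [-0.0, 0.692, 0.722, -0.001]
wrist_force: [0.8, -0.0, -0.5]
opening: 0.599
grasp_force: 0.0
```

Emit:
servo_tool --commands "0 0 0 0 0 0 0.6; 0 0 0 0 0 0 0; 0 0 0 0 0 0 0; 0 0 0 0 0 0 0; 0 0 0 0 0 0 0"

```text
time_s: 15.88
eef_pos: [0.6729, 0.0715, 0.0568]
eef_rot: [-0.0, 0.691, 0.723, -0.001]
wrist_force: [-7.8, -2.2, 2.7]
opening: 0.303
grasp_force: 58.7
```

Emit:
servo_tool --commands "0 0 0 0 0 0 0; 0 0 0 0 0 -19 0; 0 0 0 0 0 -19 0; 0 0 0 0 0 -18 0; 0 0 0 0 0 -19 0"

```text
time_s: 16.5
eef_pos: [0.6743, 0.0725, 0.1321]
eef_rot: [0.001, 0.691, 0.723, 0.0]
wrist_force: [-0.4, -0.7, -3.4]
opening: 0.306
grasp_force: 59.6
```

Emit:
servo_tool --commands "0 0 0.006 -11 -26 0 0; 0 0 0.007 -12 -27 0 0; 0 0 0.006 -12 -26 0 0; 0 0 0.007 -12 -26 0 0; 0 0 0.006 -11 -26 0 0"

```text
time_s: 17.12
eef_pos: [0.5444, 0.0098, 0.1311]
eef_rot: [0.001, 0.703, 0.712, 0.0]
wrist_force: [0.6, 1.0, -3.1]
opening: 0.303
grasp_force: 60.0
```

Emit:
servo_tool --commands "0 0 0 0 0 0 0; 0 0 0 0 0 0 0"

```text
time_s: 17.38
eef_pos: [0.5458, 0.0101, 0.131]
eef_rot: [0.001, 0.703, 0.712, 0.001]
wrist_force: [1.2, -0.1, -3.7]
opening: 0.311
grasp_force: 60.0
```

```bash
python3 - <<'E'
from h import *
plan([(.544,.011,.13,1.587,0)]);print(get_obs()['opening'],get_obs()['grasp_force'],get_obs()['wrist_force'])
c=calibration('wrist');im=camera('wrist');cv2.imwrite(f'pics/w7.png',im);np.save('w7.npy',c,allow_pickle=True)
E
```

```text
now [545.8  10.1 131. ] th 1.584 tilt [ 0.002  -0.0002]
0.002 0 -0.003 0.9 -1.8 1 0
--
0.310936765315463 59.98871147632599 [ 1.22129122 -0.06078691 -3.69393193]
```

View pics/w7.png

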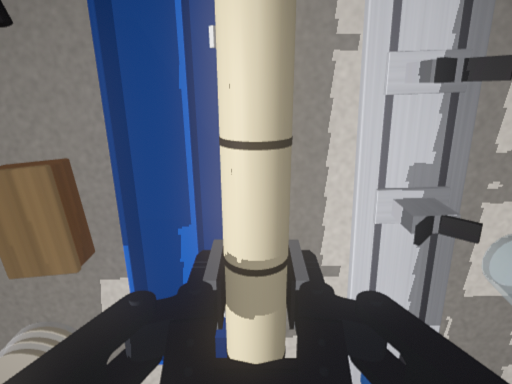

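```bash
python3 - <<'E'
from h import *
c=np.load('w7.npy',allow_pickle=True).item()
for n,p,z in(('-x out',(90,20),.034),('-x out',(120,200),.034),('part',(178,20),.034),('part',(191,210),.034),('saddle left top',(209,36),.054),('ring0',(256,262),.1455),('ring1',(256,142),.1455)):
    print(n,np.round(unproj(c,p,z),4))
im=cv2.imread('pics/w7.png')
cv2.imwrite('pics/w7c.png',cv2.resize(im[0:300,80:300],(660,600*3//2),interpolation=cv2.INTER_CUBIC)[:600])
E
```

```text
-x out [0.4362 0.1283 0.034 ]
-x out [0.4414 0.0029 0.034 ]
part [0.4939 0.129  0.034 ]
part [ 0.4959 -0.0047  0.034 ]
saddle left top [0.5165 0.1171 0.054 ]
ring0 [0.5463 0.0147 0.1455]
ring1 [0.5456 0.068  0.1455]
```

View pics/w7c.png

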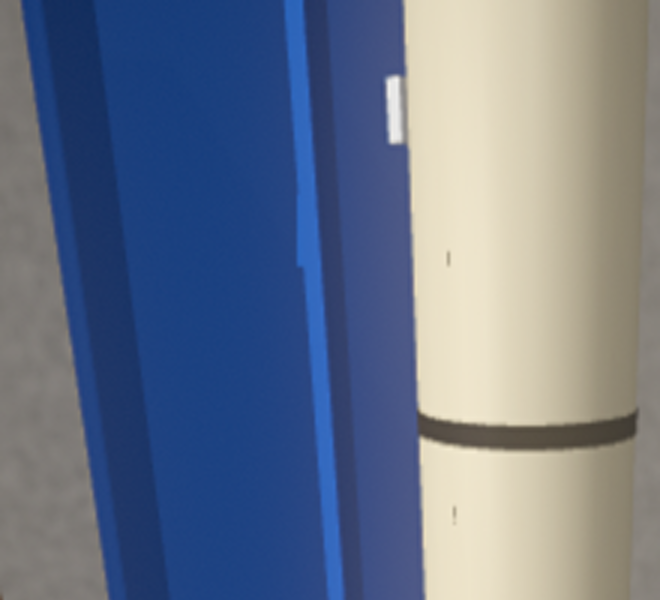

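```bash
python3 - <<'E'
from h import *
c=np.load('w7.npy',allow_pickle=True).item()
for n,p,z in(('-x out',(30,60)),('-x out',(50,200)),('-x out',(100,530)),('partc',(298,60)),('partc',(321,400)),('partc',(334,590))) if 0 else [(a,b,.034) for a,b in(('-x out',(30,60)),('-x out',(50,200)),('-x out',(100,530)),('partc',(298,60)),('partc',(321,400)),('partc',(334,590)))]:
    print(n,np.round(unproj(c,(80+p[0]/3,p[1]/3),z),4))
E
```

```text
-x out [0.4362 0.1283 0.034 ]
-x out [0.4366 0.0996 0.034 ]
-x out [0.4385 0.0216 0.034 ]
partc [0.4948 0.129  0.034 ]
partc [0.4959 0.055  0.034 ]
partc [0.4967 0.0063 0.034 ]
```

Emit:
servo_tool --commands "0 0 0 1 -5 20 0; 0 0 0 0 0 20 0; 0 0 0 0 0 20 0; 0 0 0 0 0 20 0; 0 0 0 0 0 13 0"

```text
time_s: 18.05
eef_pos: [0.5406, 0.0115, 0.0366]
eef_rot: [0.0, 0.702, 0.712, 0.0]
wrist_force: [-11.4, 5.0, 76.7]
opening: 0.309
grasp_force: 70.9
```

Emit:
servo_tool --commands "0 0 0 0 0 0 0; 0 0 0 0 0 0 0; 0 0 0 0 0 0 0.2; 0 0 0 0 0 0 0.45"

```text
time_s: 18.55
eef_pos: [0.5404, 0.011, 0.0374]
eef_rot: [0.0, 0.703, 0.712, 0.0]
wrist_force: [0.2, 0.2, 0.2]
opening: 0.448
grasp_force: 0.0
```

```bash
python3 - <<'E'
from h import *
plan([(.541,.011,.2,1.587,.55)]);o=get_obs();print(o['opening'],o['grasp_force'],o['wrist_force'])
E
```

```text
now [540.4  11.   37.4] th 1.584 tilt [ 0.0011 -0.0003]
0 0 0 0 0 -54 0.55; 0 0 0 0 0 -54 0.55; 0 0 -0.003 0 0.8 -54.6 0.55
--
0.4484265707120409 0.0 [0.23013677 0.15486333 0.17230295]
```

Emit:
servo_tool --commands "0 0 0 0 0 0 0.55; 0 0 0 0 0 -50 0.55; 0 0 0 0 0 -50 0.55; 0 0 0 0 -20 -60 0.55; 0 0 0 -30 -20 -60 0.55"

```text
time_s: 19.18
eef_pos: [0.5021, -0.0155, 0.2522]
eef_rot: [0.001, 0.702, 0.712, 0.0]
wrist_force: [0.9, -1.2, 0.1]
opening: 0.546
grasp_force: 0.0
```

Emit:
servo_tool --commands "0 0 0 -40 0 -60 0.55; 0 0 0 -20 0 -20 0.55; 0 0 0 0 0 0 0.55"

```text
time_s: 19.55
eef_pos: [0.5042, -0.0724, 0.3242]
eef_rot: [0.002, 0.703, 0.711, 0.001]
wrist_force: [-0.1, 0.0, -0.7]
opening: 0.552
grasp_force: 0.0
```

```bash
python3 - <<'E'
from h import *
plan([(.5,-.08,.33,1.587,.55)])
c=calibration('wrist');im=camera('wrist');cv2.imwrite(f'pics/w8.png',im);np.save('w8.npy',c,allow_pickle=True)
t=camera('top');ct=calibration('top');cv2.imwrite('pics/top8.png',t)
for nm,lo,hi in(('green',(45,90,50),(80,255,255)),('orange',(8,150,120),(20,255,255))):
    for ce,s in blobs(t,lo,hi,40): print(nm,ce,s,np.round(unproj(ct,ce,.07),3))
E
```

```text
now [504.2 -72.4 324.2] th 1.581 tilt [ 0.0044 -0.0019]
0.004 0 -0.006 -7.6 -4.2 -5.8 0.55
--
green [273.5  76.2] [ 234   52   81   48 3084] [ 0.925 -0.051  0.07 ]
green [114.4 199. ] [107 192  15  15 164] [0.567 0.42  0.07 ]
green [114.8 238.1] [108 231  15  15 177] [0.454 0.418 0.07 ]
green [155.2 238.9] [148 232  15  14 158] [0.449 0.302 0.07 ]
orange [374.2 196.7] [366 187  18  20 225] [ 0.56  -0.338  0.07 ]
orange [147.6 199. ] [140 190  17  18 205] [0.565 0.324 0.07 ]
orange [401.5 232.1] [392 222  20  21 238] [ 0.456 -0.413  0.07 ]
```

View pics/w8.png

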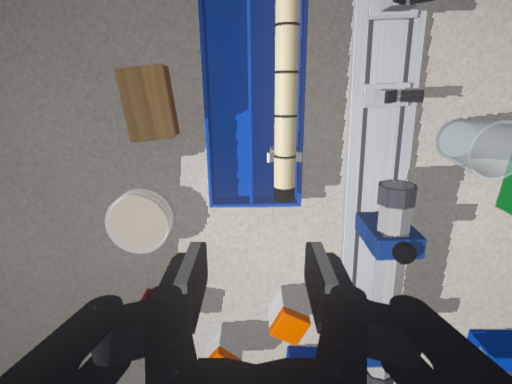

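```bash
python3 - <<'E'
from h import *
c=np.load('w8.npy',allow_pickle=True).item()
for n,p,z in(('ring-100',(285,157),.068),('ring-50',(285,115),.068),('ring0',(286,72),.068),('ring50',(287,24),.068),('saddle',(299,155),.054),('saddle',(269,155),.054),('tail',(284,201),.056),('Tray-y edge',(255,207),.034),('-x-y corner',(210,208),.034),('+x-y corner',(301,206),.034),('-x',(200,10),.034),('part',(249,10),.034),('part',(252,180),.034),
 ('tail',(284,201),.056)):
    print(n,np.round(unproj(c,p,z),4))
t=cv2.imread('pics/top8.png')
cw=c
im=cv2.imread('pics/w8.png')
for ce,s in blobs(im,(8,150,120),(20,255,255),300): print(ce,s,unproj(c,ce,.07))
cv2.imwrite('pics/top8c.png',cv2.resize(t[150:260,60:440],(800,232),interpolation=cv2.INTER_CUBIC))
E
```

```text
ring-100 [ 0.5418 -0.0787  0.068 ]
ring-50 [ 0.5399 -0.0279  0.068 ]
ring0 [0.5392 0.0201 0.068 ]
ring50 [0.5384 0.0696 0.068 ]
saddle [ 0.561  -0.0789  0.054 ]
saddle [ 0.5227 -0.0793  0.054 ]
tail [ 0.5439 -0.1408  0.056 ]
Tray-y edge [ 0.5056 -0.158   0.034 ]
-x-y corner [ 0.4422 -0.1601  0.034 ]
+x-y corner [ 0.5703 -0.156   0.034 ]
-x [0.4387 0.0886 0.034 ]
part [0.4962 0.0893 0.034 ]
part [ 0.5011 -0.1185  0.034 ]
tail [ 0.5439 -0.1408  0.056 ]
[289.3 325.7] [270 307  40  39 998] [ 0.55752797 -0.33028939  0.07      ]
```

Emit:
servo_tool --commands "0.004 0 -0.006 -55 0 -2 0.8; 0 0 0 -55 0 0 0.8; 0 0 0 -55 0 0 0.8; 0 0 0 -55 0 0 0.8; 0 0 0 -55 0 0 0.8"

```text
time_s: 20.27
eef_pos: [0.5081, -0.3459, 0.3216]
eef_rot: [-0.003, 0.7, 0.714, -0.001]
wrist_force: [0.9, -0.6, -0.4]
opening: 0.798
grasp_force: 0.0
```

Emit:
servo_tool --commands "0 0 0 -55 0 0 0.8; 0 0 0 -40 0 0 0.8; 0 0 0 0 0 0 0.8; 0 0 0 0 0 0 0.8"

```text
time_s: 20.78
eef_pos: [0.5102, -0.4391, 0.322]
eef_rot: [-0.003, 0.7, 0.714, -0.001]
wrist_force: [0.3, -0.3, 0.2]
opening: 0.801
grasp_force: 0.0
```

```bash
cat >> h.py <<'E'
def lids(im,c,z=.07,amin=300):
    """lid tops seen by a camera: colour, centre, square's yaw (mod 90 deg, nearest 0)"""
    for nm,lo,hi in(('green',(45,90,50),(80,255,255)),('orange',(8,150,120),(20,255,255))):
        hsv=cv2.cvtColor(im,cv2.COLOR_BGR2HSV);m=cv2.inRange(hsv,np.array(lo),np.array(hi))
        for k in cv2.findContours(m,cv2.RETR_EXTERNAL,cv2.CHAIN_APPROX_NONE)[0]:
            if cv2.contourArea(k)<amin: continue
            v=np.median(hsv[...,2][m>0])
            P=np.float32([unproj(c,q[0],z)[:2] for q in k]);r=cv2.minAreaRect(P*1000)
            a=(r[2]+45)%90-45
            print(nm,'px',np.round(k[:,0].mean(0)),'box centre',np.round(r[0],1),'size',np.round(r[1],1),'yaw',round(np.deg2rad(a),3))
E
python3 - <<'E'
from h import *
plan([(.5,-.45,.32,1.587,.8)])
c=calibration('wrist');im=camera('wrist');cv2.imwrite(f'pics/w9.png',im);lids(im,c)
E
```

```text
now [ 510.2 -439.1  322. ] th 1.591 tilt [-0.0057  0.0028]
-0.006 -0.003 0.004 -10.7 -10.4 2 0.8
--
orange px [211. 130.] box centre [ 455.6 -413.3] size [46.  44.6] yaw -0.668
orange px [302.  64.] box centre [ 558.7 -337.6] size [45.3 45.2] yaw -0.456
```

View pics/w9.png

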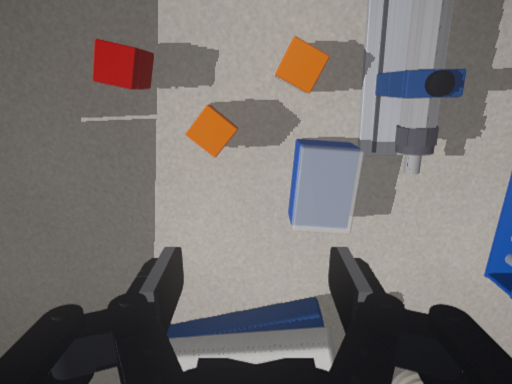

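```bash
cat >> h.py <<'E'
def pick(x,y,th,w=.8):
    plan([(x,y,.14,th,w),(x,y,.036,th,w,35)])
def place(x,y,th,s,start=None):
    X,Y=.4698-.0155*s/1e3,.016+s/1e3
    print('lift/carry/lower')
    plan([(x,y,.15,th,0,38),(X,Y,.15,1.587,0,45),(X,Y,.044,1.587,0,36)],start=(np.array([x,y,.036])*1e3,Rt(th)))
E
python3 - <<'E'
from h import *
pick(.5587,-.3376,1.115)
place(.5587,-.3376,1.115,-137)
E
```

```text
now [ 510.4 -438.9  322.7] th 1.591 tilt [-0.0051  0.002 ]
0 0 0.119 25 13 46 0.8; 0 0 0.119 26 10 46 0.8; -0.003 0 0.119 27 6 45 0.8; -0.003 0 0.119 28.4 3.2 45.7 0.8
--
0 0 0 0 0 35 0.8; 0 0 0 0 0 34 0.8; 0 0 0 0 0 35 0.8
--
lift/carry/lower
0 0 0 0 0 -38 0; 0 0 0 0 0 -38 0; 0 0 0 0 0 -38 0
--
0 0 -0.079 26 -29 0 0; 0 0 -0.079 28 -27 0 0; 0 0 -0.078 30 -24 0 0; 0 0 -0.079 32 -22 0 0; 0 0 -0.078 34 -19 0 0
0 0 -0.079 35.4 -17 0 0
--
0 0 0 0 0 35 0; 0 0 0 0 0 35 0; 0 0 0 0 0 36 0
--
```

Emit:
servo_tool --commands "-0.003 -0.002 0.119 25 13 46 0.8; -0.003 0 0.119 26 10 46 0.8; 0 0 0.119 27 6 45 0.8; 0 0 0.119 28 3 46 0.8; 0 0 0 0 0 0 0.8"

```text
time_s: 21.45
eef_pos: [0.5573, -0.3348, 0.1361]
eef_rot: [-0.003, 0.848, 0.53, -0.001]
wrist_force: [0.5, 0.3, -0.5]
opening: 0.798
grasp_force: 0.0
```

Emit:
servo_tool --commands "0 0 0 0 0 0 0.8"

```text
time_s: 21.58
eef_pos: [0.5596, -0.3406, 0.1424]
eef_rot: [0.003, 0.848, 0.53, 0.0]
wrist_force: [-0.6, -0.9, 0.2]
opening: 0.798
grasp_force: 0.0
```

```bash
python3 - <<'E'
from h import *
pick(.5587,-.3376,1.115)
E
```

```text
now [ 559.6 -340.6  142.4] th 1.117 tilt [ 0.0034 -0.0045]
0.005 0.003 0 2.3 -2.2 2.4 0.8
--
0 0 0 0 0 35 0.8; 0 0 0 0 0 35 0.8; 0 0 0 -0.1 0 34 0.8
--
```

Emit:
servo_tool --commands "0 0 0 0 0 35 0.8; 0 0 0 0 0 35 0.8; 0 0 0 0 0 33 0.8; 0 0 0 0 0 0 0.8; 0 0 0 0 0 0 0"

```text
time_s: 22.2
eef_pos: [0.5603, -0.3426, 0.0406]
eef_rot: [0.004, 0.849, 0.529, 0.001]
wrist_force: [-5.5, 3.1, 2.2]
opening: 0.603
grasp_force: 0.8
```

Emit:
servo_tool --commands "0 0 0 0 0 0 0; 0 0 0 0 0 0 0; 0 0 0 0 0 0 0; 0 0 0 0 0 0 0"

```text
time_s: 22.7
eef_pos: [0.5607, -0.3427, 0.0411]
eef_rot: [0.004, 0.849, 0.529, 0.001]
wrist_force: [-0.7, -1.0, 6.3]
opening: 0.527
grasp_force: 62.6
```

Emit:
servo_tool --commands "0 0 0 0 0 -38 0; 0 0 0 0 0 -38 0; 0 0 0 0 0 -38 0; 0 0 -0.079 26 -29 0 0; 0 0 -0.079 28 -27 0 0"

```text
time_s: 23.32
eef_pos: [0.5296, -0.2682, 0.1531]
eef_rot: [0.003, 0.804, 0.595, 0.0]
wrist_force: [0.5, 1.6, -2.5]
opening: 0.526
grasp_force: 62.4
```

Emit:
servo_tool --commands "0 0 -0.078 30 -24 0 0; 0 0 -0.079 32 -22 0 0; 0 0 -0.078 34 -19 0 0; 0 0 -0.079 35 -17 0 0; 0 0 0 0 0 0 0"

```text
time_s: 23.95
eef_pos: [0.4714, -0.122, 0.1515]
eef_rot: [0.002, 0.701, 0.714, -0.0]
wrist_force: [-0.1, -0.0, -1.3]
opening: 0.529
grasp_force: 62.3
```

Emit:
servo_tool --commands "0 0 0 0 0 0 0; 0 0 0 0 0 0 0"

```text
time_s: 24.2
eef_pos: [0.4728, -0.1252, 0.1514]
eef_rot: [0.002, 0.702, 0.712, -0.0]
wrist_force: [-0.1, 0.1, -2.3]
opening: 0.525
grasp_force: 62.3
```

```bash
python3 - <<'E'
from h import *
plan([(.4719,-.121,.15,1.587,0),(.4719,-.121,.044,1.587,0,36)]);o=get_obs();print(o['opening'],o['grasp_force'],o['wrist_force'])
c=calibration('wrist');im=camera('wrist');cv2.imwrite(f'pics/w10.png',im);np.save('w10.npy',c,allow_pickle=True)
E
```

```text
now [ 472.8 -125.2  151.4] th 1.585 tilt [ 0.0029 -0.0034]
0.003 0.003 -0.002 4.3 -0.9 1.4 0
--
0 0 0 0 0 35 0; 0 0 0 0 0 35 0; 0 0 0 0 0 36 0
--
0.525123019621598 62.290356857702136 [-0.13300522  0.0752943  -2.27884721]
```

View pics/w10.png

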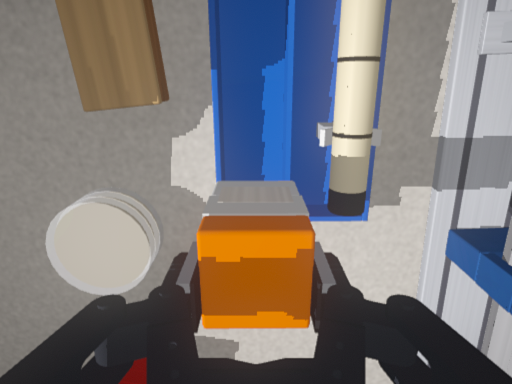

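```bash
python3 - <<'E'
from h import *
c=np.load('w10.npy',allow_pickle=True).item()
for p in((212,150),(291,150),(216,185),(291,180),(345,218)): print(p,np.round(unproj(c,p,.034),4))
E
```

```text
(212, 150) [ 0.4382 -0.0968  0.034 ]
(291, 150) [ 0.5014 -0.096   0.034 ]
(216, 185) [ 0.4407 -0.1261  0.034 ]
(291, 180) [ 0.5026 -0.121   0.034 ]
(345, 218) [ 0.5505 -0.1543  0.034 ]
```

Emit:
servo_tool --commands "0.003 0.003 -0.002 4 -1 20 0; 0 0 0 0 0 30 0; 0 0 0 0 0 25 0; 0 0 0 0 0 15 0; 0 0 0 0 0 10 0"

```text
time_s: 24.88
eef_pos: [0.4712, -0.1206, 0.0503]
eef_rot: [-0.001, 0.701, 0.713, -0.0]
wrist_force: [0.4, 0.3, -0.8]
opening: 0.532
grasp_force: 62.3
```

Emit:
servo_tool --commands "0 0 0 0 0 3 0; 0 0 0 0 0 0 0"

```text
time_s: 25.12
eef_pos: [0.4715, -0.1205, 0.0483]
eef_rot: [-0.0, 0.701, 0.713, -0.0]
wrist_force: [1.3, 0.2, -1.2]
opening: 0.523
grasp_force: 62.3
```

Emit:
servo_tool --commands "0 0 0 0 0 2 0; 0 0 0 0 0 0 0; 0 0 0 0 0 0 0.58; 0 0 0 0 0 0 0.7; 0 0 0 0 0 -40 0.7"

```text
time_s: 25.75
eef_pos: [0.4688, -0.1191, 0.0839]
eef_rot: [-0.004, 0.701, 0.713, -0.001]
wrist_force: [0.3, -0.1, 0.0]
opening: 0.702
grasp_force: 0.0
```

Emit:
servo_tool --commands "0 0 0 0 0 -60 0.7; 0 0 0 -50 0 -60 0.7; 0 0 0 -60 0 0 0.8; 0 0 0 -60 0 0 0.8; 0 0 0 0 0 0 0.8"

```text
time_s: 26.38
eef_pos: [0.4737, -0.2843, 0.1942]
eef_rot: [0.0, 0.703, 0.711, -0.001]
wrist_force: [0.2, 0.8, 0.3]
opening: 0.8
grasp_force: 0.0
```

```bash
cat >> h.py <<'E'
def look(n):
    c=calibration('wrist');im=camera('wrist');cv2.imwrite(f'pics/w{n}.png',im);print('wrist');lids(im,c)
    c=calibration('top');im=camera('top');cv2.imwrite(f'pics/t{n}.png',im);print('top');lids(im,c,amin=60)
E
python3 - <<'E'
from h import *
look(11)
pick(.4556,-.4133,.903)
place(.4556,-.4133,.903,-82)
E
```

```text
wrist
orange px [233. 306.] box centre [ 455.  -409.3] size [50.8 49.2] yaw -0.665
top
green px [155. 239.] box centre [449.  302.2] size [40.6 40.3] yaw -0.019
green px [115. 238.] box centre [454.1 419.2] size [39.2 42.3] yaw 0.778
green px [114. 199.] box centre [567.1 419.8] size [39.6 38.7] yaw 0.778
green px [273.  75.] box centre [927.4 -51.2] size [236.3 140.5] yaw -0.044
orange px [299. 228.] box centre [ 471.5 -117. ] size [43.6 43.6] yaw -0.025
orange px [134. 209.] box centre [538.  364.2] size [47.3 45. ] yaw -0.267
now [ 473.6 -280.5  193.5] th 1.586 tilt [-0.0017  0.0012]
0 0 0.137 -27 -4 11 0.8; 0 0 0.137 -27 0 11 0.8; 0 0 0.136 -26 3 10 0.8; 0 0 0.137 -26 7 11 0.8; -0.002 0 0.136 -24.7 10.2 10.4 0.8
--
0 0 0 0 0 35 0.8; 0 0 0 0 0 34 0.8; 0 0 0 0 0 35 0.8
--
lift/carry/lower
0 0 0 0 0 -38 0; 0 0 0 0 0 -38 0; 0 0 0 0 0 -38 0
--
0 0 -0.085 35 -25 0 0; 0 0 -0.086 37 -22 0 0; 0 0 -0.085 39 -19 0 0; 0 0 -0.086 41 -16 0 0; 0 0 -0.085 42 -12 0 0
0 0 -0.086 43 -9 0 0; 0 0 -0.085 43 -5 0 0; 0 0 -0.086 43.3 -0.5 0 0
--
0 0 0 0 0 35 0; 0 0 0 0 0 35 0; 0 0 0 0 0 36 0
--
```

View pics/w11.png

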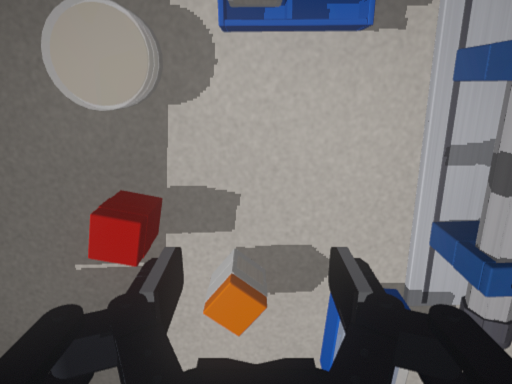

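Emit:
servo_tool --commands "0 0 0.137 -27 -4 11 0.8; 0 0 0.137 -27 0 11 0.8; 0 0 0.136 -26 3 10 0.8; 0 0 0.137 -26 7 11 0.8; 0 0 0.136 -25 10 10 0.8"

```text
time_s: 27.1
eef_pos: [0.4564, -0.4122, 0.1404]
eef_rot: [-0.001, 0.9, 0.436, -0.0]
wrist_force: [-0.4, -0.1, 0.1]
opening: 0.8
grasp_force: 0.0
```

Emit:
servo_tool --commands "0 0 0 0 0 0 0.8; 0 0 0 0 0 0 0.8; 0 0 0 0 0 0 0.8"

```text
time_s: 27.48
eef_pos: [0.4566, -0.4121, 0.1414]
eef_rot: [-0.0, 0.899, 0.438, -0.0]
wrist_force: [-0.0, 0.5, 0.6]
opening: 0.797
grasp_force: 0.0
```

```bash
python3 - <<'E'
from h import *
pick(.4556,-.4130,.903)
E
```

```text
now [ 456.6 -412.1  141.4] th 0.907 tilt [-0.0007  0.0001]
0 0 0.004 -1.3 -0.3 1.4 0.8
--
0 0 0 0 0 35 0.8; 0 0 0 0 0 34 0.8; 0 0 0 0 0.1 35 0.8
--
```

Emit:
servo_tool --commands "0 0 0.004 -1 0 35 0.8; 0 0 0 0 0 35 0.8; 0 0 0 0 0 31 0.8; 0 0 0 0 0 0 0.8; 0 0 0 0 0 0 0"

```text
time_s: 28.1
eef_pos: [0.456, -0.4145, 0.0414]
eef_rot: [0.001, 0.9, 0.436, -0.0]
wrist_force: [0.5, 0.3, -0.5]
opening: 0.601
grasp_force: 0.0
```

Emit:
servo_tool --commands "0 0 0 0 0 0 0; 0 0 0 0 0 0 0; 0 0 0 0 0 0 0; 0 0 0 0 0 0 0"

```text
time_s: 28.6
eef_pos: [0.4563, -0.4152, 0.042]
eef_rot: [0.001, 0.9, 0.435, -0.0]
wrist_force: [-0.7, 2.2, 7.2]
opening: 0.53
grasp_force: 62.3
```

Emit:
servo_tool --commands "0 0 0 0 0 -38 0; 0 0 0 0 0 -38 0; 0 0 0 0 0 -38 0; 0 0 -0.085 35 -25 0 0; 0 0 -0.086 37 -22 0 0"

```text
time_s: 29.22
eef_pos: [0.4596, -0.3278, 0.1548]
eef_rot: [0.0, 0.859, 0.511, -0.0]
wrist_force: [0.8, 0.5, -1.1]
opening: 0.528
grasp_force: 62.2
```

Emit:
servo_tool --commands "0 0 -0.085 39 -19 0 0; 0 0 -0.086 41 -16 0 0; 0 0 -0.085 42 -12 0 0; 0 0 -0.086 43 -9 0 0; 0 0 -0.085 43 -5 0 0"

```text
time_s: 29.85
eef_pos: [0.4688, -0.1087, 0.1543]
eef_rot: [-0.0, 0.731, 0.682, -0.0]
wrist_force: [-0.2, -0.0, -1.4]
opening: 0.526
grasp_force: 62.2
```

Emit:
servo_tool --commands "0 0 -0.086 43 0 0 0; 0 0 0 0 0 0 0; 0 0 0 0 0 0 0; 0 0 0 0 0 0 0"

```text
time_s: 30.35
eef_pos: [0.4722, -0.0683, 0.1541]
eef_rot: [-0.0, 0.703, 0.711, -0.0]
wrist_force: [0.2, -0.5, -2.2]
opening: 0.525
grasp_force: 62.3
```

```bash
python3 - <<'E'
from h import *
plan([(.4711,-.066,.15,1.587,0),(.4711,-.066,.046,1.587,0,36)]);o=get_obs();print(o['opening'],o['grasp_force'],o['wrist_force'])
look(12)
E
```

```text
now [472.2 -68.3 154.1] th 1.583 tilt [-0.0009 -0.0001]
0 0 -0.004 2.3 -1 4.1 0
--
0 0 0 0 0 35 0; 0 0 0 0 0 34 0; 0 0 0 0 0.1 35 0
--
0.5252116386693925 62.252293936908245 [ 0.18520204 -0.50472965 -2.15019816]
wrist
orange px [256. 279.] box centre [ 473.1 -139.4] size [ 89.6 101.3] yaw 0.013
top
green px [155. 239.] box centre [450.4 302.2] size [40.5 37.5] yaw -0.003
green px [115. 238.] box centre [454.1 419.2] size [39.2 42.3] yaw 0.778
green px [114. 199.] box centre [567.1 419.8] size [39.6 38.7] yaw 0.778
green px [273.  75.] box centre [928.2 -51.5] size [239.7 141.8] yaw -0.046
orange px [134. 209.] box centre [537.8 364. ] size [47.3 45.1] yaw -0.279
```

Emit:
servo_tool --commands "0 0 -0.004 2 -1 30 0; 0 0 0 0 0 35 0; 0 0 0 0 0 25 0; 0 0 0 0 0 12 0; 0 0 0 0 0 4 0"

```text
time_s: 31.08
eef_pos: [0.4708, -0.0656, 0.0476]
eef_rot: [-0.001, 0.701, 0.713, -0.0]
wrist_force: [-0.5, 0.4, -0.8]
opening: 0.526
grasp_force: 62.2
```

Emit:
servo_tool --commands "0 0 0 0 0 1 0; 0 0 0 0 0 0 0; 0 0 0 0 0 0 0.58; 0 0 0 0 0 0 0.7; 0 0 0 0 0 -40 0.7"

```text
time_s: 31.7
eef_pos: [0.4686, -0.0643, 0.0851]
eef_rot: [-0.003, 0.701, 0.713, -0.002]
wrist_force: [1.2, -0.6, -0.4]
opening: 0.699
grasp_force: 0.0
```

Emit:
servo_tool --commands "0 0 0 0 0 -60 0.7; 0 0 0 0 0 -60 0.7; 0 0 0 50 0 0 0.8; 0 0 0 60 0 0 0.8; 0 0 0 60 0 0 0.8"

```text
time_s: 32.33
eef_pos: [0.4681, 0.1062, 0.2078]
eef_rot: [0.0, 0.701, 0.713, 0.0]
wrist_force: [1.1, -0.6, 1.0]
opening: 0.802
grasp_force: 0.0
```

Emit:
servo_tool --commands "0 0 0 40 0 -20 0.8; 0 0 0 0 0 0 0.8; 0 0 0 0 0 0 0.8; 0 0 0 0 0 0 0.8"

```text
time_s: 32.83
eef_pos: [0.4671, 0.1436, 0.2264]
eef_rot: [-0.001, 0.701, 0.713, -0.001]
wrist_force: [0.7, -0.0, -0.2]
opening: 0.799
grasp_force: 0.0
```

```bash
python3 - <<'E'
from h import *
look(13)
pick(.538,.364,1.30)
place(.538,.364,1.30,-27)
E
```

```text
wrist
orange px [256. 345.] box centre [470.8 -58.6] size [45.6 49.2] yaw 0.019
top
green px [115. 238.] box centre [454.1 419.2] size [39.2 42.3] yaw 0.778
green px [114. 199.] box centre [567.1 419.8] size [39.6 38.7] yaw 0.778
green px [273.  75.] box centre [928.2 -51.6] size [239.7 142.7] yaw -0.045
orange px [291. 229.] box centre [471.2 -92.1] size [42.9 94.3] yaw 0.023
orange px [134. 209.] box centre [537.9 364.4] size [48.1 45.1] yaw -0.279
now [467.3 143.6 226.5] th 1.587 tilt [-0.002   0.0001]
0 0 0.057 44 15 17 0.8; 0 0 0.057 45 12 17 0.8; 0 0 0.058 45 10 17 0.8; 0 0 0.057 46 7 18 0.8; 0 0 0.058 45.6 4.9 17.4 0.8
--
0 0 0 0 0 35 0.8; 0 0 0 0 0 34 0.8; 0 0 0 0 0.2 35 0.8
--
lift/carry/lower
0 0 0 0 0 -38 0; 0 0 0 0 0 -38 0; 0 0 0 0 0 -38 0
--
0 0 -0.032 -42 4 0 0; 0 0 -0.032 -42 3 0 0; 0 0 -0.032 -42 1 0 0; 0 0 -0.032 -42 0 0 0; 0 0 -0.032 -43 -2 0 0
0 0 -0.032 -42 -3 0 0; 0 0 -0.032 -42 -4 0 0; 0 0 -0.031 -42 -6 0 0; 0 0 -0.032 -42.5 -6.8 0 0
--
0 0 0 0 0 35 0; 0 0 0 0 0 35 0; 0 0 0 0 0 36 0
--
```

Emit:
servo_tool --commands "0 0 0 45 10 -30 0.8; 0 0 0 45 10 -30 0.8; 0 0 0 45 10 -30 0.8; 0 0 0 0 0 -10 0.8; 0 0 0 0 0 0 0.8"

```text
time_s: 33.55
eef_pos: [0.4953, 0.2794, 0.327]
eef_rot: [-0.0, 0.701, 0.713, -0.0]
wrist_force: [-0.4, 0.8, -0.8]
opening: 0.802
grasp_force: 0.0
```

Emit:
servo_tool --commands "0 0 0 0 0 0 0.8; 0 0 0 0 0 0 0.8"

```text
time_s: 33.8
eef_pos: [0.4947, 0.279, 0.3259]
eef_rot: [-0.001, 0.701, 0.713, -0.001]
wrist_force: [0.2, 0.4, -0.9]
opening: 0.802
grasp_force: 0.0
```

```bash
python3 - <<'E'
from h import *
look(14)
pick(.538,.364,1.30)
E
```

```text
wrist
green px [500. 312.] box centre [844.7  38.3] size [ 49.7 154.6] yaw 0.252
green px [219. 129.] box centre [449.5 306.6] size [41.8 41.1] yaw -0.003
green px [324.  22.] box centre [566.1 423.8] size [43.  41.3] yaw 0.016
green px [221.  22.] box centre [453.9 422.5] size [41.7 42.4] yaw 0.001
orange px [294.  76.] box centre [537.2 367. ] size [44.8 45.1] yaw -0.306
top
green px [155. 239.] box centre [450.4 300.8] size [37.6 37.5] yaw -0.003
green px [273.  75.] box centre [928.1 -51.3] size [239.7 142.7] yaw -0.05
orange px [291. 228.] box centre [472.  -92.3] size [93.2 43.4] yaw -0.019
now [494.8 279.4 326.4] th 1.588 tilt [-0.0022 -0.0001]
0 0 0.072 21 11 47 0.8; 0 0 0.072 22 10 46 0.8; 0 0 0.072 22 8 47 0.8; -0.002 0 0.072 22.9 6.6 46.2 0.8
--
0 0 0 0 0 35 0.8; 0 0 0 0 0 35 0.8; 0 0 0 0.1 0 34 0.8
--
```

Emit:
servo_tool --commands "0 0 0.079 22 11 47 0.8; 0 0 0.079 22 10 46 0.8; 0 0 0.079 23 8 47 0.8; 0 0 0.079 23 6 46 0.8; 0 0 0 0 0 0 0.8"

```text
time_s: 34.52
eef_pos: [0.5356, 0.3657, 0.1352]
eef_rot: [-0.002, 0.804, 0.595, -0.005]
wrist_force: [-0.9, -0.2, 0.2]
opening: 0.802
grasp_force: 0.0
```

Emit:
servo_tool --commands "0 0 0 0 0 0 0.8; 0 0 0 0 0 0 0.8"

```text
time_s: 34.78
eef_pos: [0.5401, 0.3666, 0.1441]
eef_rot: [0.0, 0.804, 0.594, 0.002]
wrist_force: [0.2, -0.5, -0.3]
opening: 0.803
grasp_force: 0.0
```

```bash
python3 - <<'E'
from h import *
pick(.5375,.366,1.27)
place(.5375,.366,1.27,-27)
E
```

```text
now [540.1 366.6 144.1] th 1.273 tilt [0.0031 0.0021]
0.002 -0.003 0.003 -1.4 -2.3 4.1 0.8
--
0 0 0 0 0 35 0.8; 0 0 0 0 0 35 0.8; 0 0 0 0 -0.1 34 0.8
--
lift/carry/lower
0 0 0 0 0 -38 0; 0 0 0 0 0 -38 0; 0 0 0 0 0 -38 0
--
0 0 -0.035 -42 5 0 0; 0 0 -0.035 -42 4 0 0; 0 0 -0.035 -43 2 0 0; 0 0 -0.035 -43 1 0 0; 0 0 -0.035 -42 -1 0 0
0 0 -0.036 -43 -2 0 0; 0 0 -0.035 -42 -4 0 0; 0 0 -0.036 -42 -5 0 0; 0 0 -0.035 -42.4 -6.2 0 0
--
0 0 0 0 0 35 0; 0 0 0 0 0 36 0; 0 0 0 0 0 35 0
--
```

Emit:
servo_tool --commands "0 0 0 -1 -1 35 0.8; 0 0 0 0 0 35 0.8; 0 0 0 0 0 31 0.8; 0 0 0 0 0 0 0.8; 0 0 0 0 0 0 0"

```text
time_s: 35.4
eef_pos: [0.5389, 0.3664, 0.0427]
eef_rot: [-0.0, 0.804, 0.594, 0.001]
wrist_force: [0.6, -0.0, -0.1]
opening: 0.605
grasp_force: 0.0
```

Emit:
servo_tool --commands "0 0 0 0 0 0 0; 0 0 0 0 0 0 0; 0 0 0 0 0 0 0; 0 0 0 0 0 0 0"

```text
time_s: 35.9
eef_pos: [0.5393, 0.3668, 0.0431]
eef_rot: [0.0, 0.804, 0.594, 0.002]
wrist_force: [-1.1, 0.1, 7.2]
opening: 0.53
grasp_force: 62.8
```

Emit:
servo_tool --commands "0 0 0 0 0 -38 0; 0 0 0 0 0 -38 0; 0 0 0 0 0 -36 0; 0 0 -0.035 -42 5 0 0; 0 0 -0.035 -42 4 0 0"

```text
time_s: 36.52
eef_pos: [0.523, 0.2823, 0.1536]
eef_rot: [0.0, 0.782, 0.623, 0.001]
wrist_force: [0.1, -0.4, -1.9]
opening: 0.525
grasp_force: 62.2
```

Emit:
servo_tool --commands "0 0 -0.035 -43 2 0 0; 0 0 -0.035 -43 1 0 0; 0 0 -0.035 -42 -1 0 0; 0 0 -0.036 -43 -2 0 0; 0 0 -0.035 -42 -4 0 0"

```text
time_s: 37.15
eef_pos: [0.4853, 0.0714, 0.1529]
eef_rot: [0.0, 0.725, 0.689, 0.0]
wrist_force: [0.3, -0.3, -1.0]
opening: 0.523
grasp_force: 62.1
```

Emit:
servo_tool --commands "0 0 -0.036 -42 -5 0 0; 0 0 -0.035 -42 -6 0 0; 0 0 0 0 0 0 0; 0 0 0 0 0 0 0; 0 0 0 0 0 0 0"

```text
time_s: 37.78
eef_pos: [0.4716, -0.0099, 0.1521]
eef_rot: [-0.0, 0.7, 0.714, -0.0]
wrist_force: [-0.0, -0.4, -2.3]
opening: 0.525
grasp_force: 62.1
```

```bash
python3 - <<'E'
from h import *
plan([(.4702,-.011,.15,1.587,0),(.4702,-.011,.046,1.587,0,36)]);o=get_obs();print(o['opening'],o['grasp_force'],o['wrist_force'])
look(15)
E
```

```text
now [471.6  -9.9 152.1] th 1.591 tilt [-0.0008  0.0005]
0 0 0.004 -1.1 -1.4 2.1 0
--
0 0 0 0 0 35 0; 0 0 0 0 0 35 0; 0 0 0 0 0 34 0
--
0.5247592560369295 62.10624195635319 [-0.04463701 -0.3918318  -2.34299725]
wrist
orange px [255. 282.] box centre [473.2 -85.5] size [ 87.7 113.7] yaw 0.019
top
green px [155. 239.] box centre [450.5 302.2] size [40.6 37.4] yaw -0.019
green px [115. 238.] box centre [454.1 419.2] size [39.2 42.3] yaw 0.778
green px [114. 199.] box centre [567.1 419.8] size [39.6 38.7] yaw 0.778
green px [273.  75.] box centre [927.4 -52.5] size [238.8 141.3] yaw -0.036
```

Emit:
servo_tool --commands "0 0 0.004 0 -1 30 0; 0 0 0 0 0 35 0; 0 0 0 0 0 25 0; 0 0 0 0 0 10 0; 0 0 0 0 0 4 0"

```text
time_s: 38.5
eef_pos: [0.4703, -0.0105, 0.0481]
eef_rot: [-0.001, 0.701, 0.713, -0.001]
wrist_force: [-14.2, 2.2, 33.8]
opening: 0.527
grasp_force: 66.3
```

Emit:
servo_tool --commands "0 0 0 0 0 0 0; 0 0 0 0 0 0 0; 0 0 0 0 0 0 0.58; 0 0 0 0 0 0 0.7; 0 0 0 0 0 -40 0.7"

```text
time_s: 39.12
eef_pos: [0.4679, -0.0103, 0.086]
eef_rot: [-0.003, 0.702, 0.712, -0.002]
wrist_force: [-0.3, -0.3, 0.9]
opening: 0.697
grasp_force: 0.0
```

Emit:
servo_tool --commands "0 0 0 0 0 -50 0.7; 0 0 0 30 0 -20 0.8; 0 0 0 60 -3 0 0.8; 0 0 0 60 -3 0 0.8; 0 0 0 60 -3 0 0.8"

```text
time_s: 39.75
eef_pos: [0.4583, 0.2007, 0.1586]
eef_rot: [-0.0, 0.702, 0.712, 0.0]
wrist_force: [1.7, -0.6, 0.1]
opening: 0.797
grasp_force: 0.0
```

Emit:
servo_tool --commands "0 0 0 60 -3 0 0.8; 0 0 0 44 -3 0 0.8; 0 0 0 0 0 0 0.8; 0 0 0 0 0 0 0.8; 0 0 0 0 0 0 0.8"

```text
time_s: 40.38
eef_pos: [0.451, 0.3018, 0.158]
eef_rot: [-0.0, 0.702, 0.712, -0.0]
wrist_force: [0.0, 0.3, -0.3]
opening: 0.8
grasp_force: 0.0
```

```bash
python3 - <<'E'
from h import *
look(16)
pick(.450,.303,1.587)
place(.450,.303,1.587,28)
E
```

```text
wrist
green px [253. 189.] box centre [449.2 306.6] size [41.6 44.2] yaw 0.013
green px [437.  22.] box centre [564.1 417.2] size [48.3 30.5] yaw 0.013
green px [262.  22.] box centre [454.  415.8] size [42.3 30.5] yaw 0.013
top
green px [155. 239.] box centre [449.  302.2] size [37.  40.5] yaw 0.774
green px [114. 199.] box centre [567.1 419.8] size [39.6 38.7] yaw 0.778
green px [273.  75.] box centre [928.1 -51.2] size [239.8 142.5] yaw -0.05
orange px [264. 229.] box centre [470.6 -12.3] size [43.6 43.4] yaw -0.019
orange px [291. 228.] box centre [472.  -92.3] size [93.2 43.4] yaw -0.019
now [451.2 301.8 158.1] th 1.584 tilt [-0.0011  0.0002]
0 0 -0.003 1.2 -1.1 18.1 0.8
--
0 0 0 0 0 35 0.8; 0 0 0 0 0 35 0.8; 0 0 0 0 0.1 34 0.8
--
lift/carry/lower
0 0 0 0 0 -38 0; 0 0 0 0 0 -38 0; 0 0 0 0 0 -38 0
--
0 0 0 -43 3 0 0; 0 0 0 -43 2 0 0; 0 0 0 -43 3 0 0; 0 0 0 -43 2 0 0; 0 0 0 -44 3 0 0
0 0 0 -43.3 2.2 0 0
--
0 0 0 0 0 35 0; 0 0 0 0 0 36 0; 0 0 0 0 0 35 0
--
```

Emit:
servo_tool --commands "0 0 -0.003 2 -1 40 0.8; 0 0 0 0 0 40 0.8; 0 0 0 0 0 37 0.8; 0 0 0 0 0 0 0.8; 0 0 0 0 0 0 0"

```text
time_s: 41.1
eef_pos: [0.4507, 0.3049, 0.0424]
eef_rot: [-0.0, 0.701, 0.713, 0.0]
wrist_force: [0.4, 0.5, 0.5]
opening: 0.6
grasp_force: 0.0
```

Emit:
servo_tool --commands "0 0 0 0 0 0 0; 0 0 0 0 0 0 0; 0 0 0 0 0 0 0; 0 0 0 0 0 0 0"

```text
time_s: 41.6
eef_pos: [0.4513, 0.3055, 0.0432]
eef_rot: [0.0, 0.701, 0.714, 0.001]
wrist_force: [-0.6, -1.2, 7.2]
opening: 0.495
grasp_force: 61.3
```

Emit:
servo_tool --commands "0 0 0 0 0 -38 0; 0 0 0 0 0 -38 0; 0 0 0 0 0 -36 0; 0 0 0 -43 3 0 0; 0 0 0 -43 2 0 0"

```text
time_s: 42.22
eef_pos: [0.4567, 0.2185, 0.1544]
eef_rot: [0.0, 0.7, 0.714, 0.001]
wrist_force: [0.5, -1.2, -1.0]
opening: 0.495
grasp_force: 61.3
```

Emit:
servo_tool --commands "0 0 0 -43 3 0 0; 0 0 0 -43 2 0 0; 0 0 0 -44 3 0 0; 0 0 0 -44 2 0 0; 0 0 0 0 0 0 0"

```text
time_s: 42.85
eef_pos: [0.47, 0.0427, 0.1537]
eef_rot: [0.0, 0.702, 0.712, -0.0]
wrist_force: [-0.3, 0.8, -1.3]
opening: 0.493
grasp_force: 61.3
```

Emit:
servo_tool --commands "0 0 0 0 0 0 0; 0 0 0 0 0 0 0"

```text
time_s: 43.1
eef_pos: [0.4693, 0.0462, 0.1531]
eef_rot: [-0.001, 0.7, 0.714, -0.0]
wrist_force: [0.6, -0.8, -1.4]
opening: 0.498
grasp_force: 61.3
```

```bash
python3 - <<'E'
from h import *
plan([(.4694,.044,.15,1.587,0),(.4694,.044,.046,1.587,0,36)]);o=get_obs();print(o['opening'],o['grasp_force'],o['wrist_force'])
E
```

```text
now [469.3  46.2 153.1] th 1.59 tilt [-0.0011  0.0006]
0 0 0.003 -2.2 0.1 3.1 0
--
0 0 0 0 0 35 0; 0 0 0 0 0 34 0; 0 0 0 -0.1 0.1 35 0
--
0.49817209750417657 61.25130124390125 [ 0.55556294 -0.80146481 -1.41035111]
```

Emit:
servo_tool --commands "0 0 0.002 -1 0 30 0; 0 0 0 0 0 35 0; 0 0 0 0 0 25 0; 0 0 0 0 0 10 0; 0 0 0 0 0 4 0"

```text
time_s: 43.72
eef_pos: [0.4693, 0.0448, 0.0489]
eef_rot: [-0.001, 0.701, 0.713, -0.0]
wrist_force: [0.9, -0.2, -1.0]
opening: 0.501
grasp_force: 61.3
```

Emit:
servo_tool --commands "0 0 0 0 0 1 0; 0 0 0 0 0 0 0; 0 0 0 0 0 0 0.56; 0 0 0 0 0 0 0.7; 0 0 0 0 0 -40 0.7"

```text
time_s: 44.35
eef_pos: [0.4668, 0.0445, 0.0861]
eef_rot: [-0.003, 0.702, 0.713, -0.002]
wrist_force: [0.8, -0.2, 0.6]
opening: 0.7
grasp_force: 0.0
```

Emit:
servo_tool --commands "0 0 0 0 0 -50 0.7; 0 0 0 30 0 -20 0.75; 0 0 0 60 -2 0 0.75; 0 0 0 60 -2 0 0.75; 0 0 0 60 -2 0 0.75"

```text
time_s: 44.98
eef_pos: [0.4601, 0.2558, 0.1586]
eef_rot: [-0.0, 0.702, 0.713, 0.0]
wrist_force: [0.5, -0.7, 1.0]
opening: 0.749
grasp_force: 0.0
```

Emit:
servo_tool --commands "0 0 0 60 -1 0 0.75; 0 0 0 60 -1 0 0.75; 0 0 0 44 -1 0 0.75; 0 0 0 0 0 0 0.75; 0 0 0 0 0 0 0.75"

```text
time_s: 45.6
eef_pos: [0.4542, 0.4176, 0.1578]
eef_rot: [-0.0, 0.701, 0.713, -0.001]
wrist_force: [-0.4, -1.1, -0.4]
opening: 0.748
grasp_force: 0.0
```

```bash
python3 - <<'E'
from h import *
look(17)
pick(.454,.420,1.587,.75)
place(.454,.420,1.587,83)
E
```

```text
wrist
green px [405. 187.] box centre [564.3 426.9] size [41.8 48.5] yaw -0.742
green px [255. 188.] box centre [453.5 424. ] size [42.2 44. ] yaw 0.017
top
green px [115. 238.] box centre [454.1 419.2] size [39.2 42.3] yaw 0.778
green px [244. 230.] box centre [470.1  42.8] size [37.7 40.5] yaw -0.018
green px [114. 199.] box centre [567.1 421.2] size [41. 35.] yaw -0.018
green px [273.  75.] box centre [927.9 -51.1] size [239.7 142.6] yaw -0.052
orange px [264. 229.] box centre [470.6 -12.3] size [43.6 43.4] yaw -0.019
orange px [291. 228.] box centre [472.  -92.3] size [93.2 43.4] yaw -0.019
now [454.6 416.9 158. ] th 1.586 tilt [-0.0014 -0.0002]
0 0 0 3.1 -0.6 18 0.75
--
0 0 0 0 0 35 0.75; 0 0 0 0 0 35 0.75; 0 0 0 0.1 0.2 34 0.75
--
lift/carry/lower
0 0 0 0 0 -38 0; 0 0 0 0 0 -38 0; 0 0 0 0 0 -38 0
--
0 0 0 -40 1 0 0; 0 0 0 -40 1 0 0; 0 0 0 -40 1 0 0; 0 0 0 -40 1 0 0; 0 0 0 -40 1 0 0
0 0 0 -40 1 0 0; 0 0 0 -41 2 0 0; 0 0 0 -40.2 1.3 0 0
--
0 0 0 0 0 35 0; 0 0 0 0 0 36 0; 0 0 0 0 0 35 0
--
```

Emit:
servo_tool --commands "0 0 0 3 0 40 0.75; 0 0 0 0 0 40 0.75; 0 0 0 0 0 36 0.75; 0 0 0 0 0 0 0.75; 0 0 0 0 0 0 0"

```text
time_s: 46.32
eef_pos: [0.4554, 0.4209, 0.0437]
eef_rot: [-0.0, 0.702, 0.712, 0.001]
wrist_force: [-1.4, 0.0, 2.6]
opening: 0.552
grasp_force: 1.5
```

Emit:
servo_tool --commands "0 0 0 0 0 0 0; 0 0 0 0 0 0 0; 0 0 0 0 0 0 0; 0 0 0 0 0 0 0"

```text
time_s: 46.82
eef_pos: [0.4557, 0.4218, 0.0443]
eef_rot: [0.0, 0.701, 0.713, 0.001]
wrist_force: [-1.0, -1.2, 7.0]
opening: 0.498
grasp_force: 61.4
```

Emit:
servo_tool --commands "0 0 0 0 0 -38 0; 0 0 0 0 0 -38 0; 0 0 0 0 0 -36 0; 0 0 0 -40 1 0 0; 0 0 0 -40 1 0 0"

```text
time_s: 47.45
eef_pos: [0.4577, 0.3406, 0.155]
eef_rot: [-0.0, 0.701, 0.713, 0.0]
wrist_force: [0.3, 1.3, -1.7]
opening: 0.496
grasp_force: 61.3
```

Emit:
servo_tool --commands "0 0 0 -40 1 0 0; 0 0 0 -40 1 0 0; 0 0 0 -40 1 0 0; 0 0 0 -40 1 0 0; 0 0 0 -41 2 0 0"

```text
time_s: 48.08
eef_pos: [0.4667, 0.1391, 0.1543]
eef_rot: [-0.0, 0.701, 0.713, -0.0]
wrist_force: [1.2, 0.1, -1.3]
opening: 0.495
grasp_force: 61.3
```

Emit:
servo_tool --commands "0 0 0 -40 1 0 0; 0 0 0 0 0 0 0; 0 0 0 0 0 0 0; 0 0 0 0 0 0 0"

```text
time_s: 48.58
eef_pos: [0.4684, 0.1011, 0.154]
eef_rot: [-0.001, 0.701, 0.713, -0.0]
wrist_force: [-0.1, 1.1, -1.1]
opening: 0.495
grasp_force: 61.3
```

```bash
python3 - <<'E'
from h import *
plan([(.4685,.099,.15,1.587,0),(.4685,.099,.046,1.587,0,36)]);o=get_obs();print(o['opening'],o['grasp_force'],o['wrist_force'])
E
```

```text
now [468.4 101.1 154. ] th 1.588 tilt [-0.0012  0.0006]
0 0 0 -2.1 0.1 4 0
--
0 0 0 0 0 35 0; 0 0 0 0 0 35 0; 0 0 0 -0.1 0.1 34 0
--
0.4947199686577752 61.283511109650135 [-0.09247754  1.08938234 -1.09550979]
```

Emit:
servo_tool --commands "0 0 0 -2 0 30 0; 0 0 0 0 0 35 0; 0 0 0 0 0 25 0; 0 0 0 0 0 10 0; 0 0 0 0 0 4 0"

```text
time_s: 49.2
eef_pos: [0.4685, 0.0987, 0.0498]
eef_rot: [-0.001, 0.701, 0.713, -0.0]
wrist_force: [0.1, -0.2, -0.7]
opening: 0.495
grasp_force: 61.3
```

Emit:
servo_tool --commands "0 0 0 0 0 1 0; 0 0 0 0 0 0 0; 0 0 0 0 0 0 0.56; 0 0 0 0 0 0 0.7; 0 0 0 0 0 -40 0.7"

```text
time_s: 49.82
eef_pos: [0.4659, 0.0982, 0.0871]
eef_rot: [-0.003, 0.702, 0.713, -0.002]
wrist_force: [0.6, 0.2, 0.2]
opening: 0.702
grasp_force: 0.0
```

Emit:
servo_tool --commands "0 0 0 0 0 -50 0.7; 0 0 0 30 0 -20 0.75; 0 0 0 50 20 0 0.75; 0 0 0 50 20 0 0.75; 0 0 0 50 20 0 0.75"

```text
time_s: 50.45
eef_pos: [0.5264, 0.2807, 0.1595]
eef_rot: [-0.0, 0.701, 0.713, 0.0]
wrist_force: [0.3, 0.0, 0.8]
opening: 0.748
grasp_force: 0.0
```

Emit:
servo_tool --commands "0 0 0 50 20 0 0.75; 0 0 0 50 20 0 0.75; 0 0 0 40 5 0 0.75; 0 0 0 0 0 0 0.75; 0 0 0 0 0 0 0.75"

```text
time_s: 51.08
eef_pos: [0.5681, 0.4193, 0.1586]
eef_rot: [-0.0, 0.701, 0.713, -0.001]
wrist_force: [0.4, -0.2, 0.1]
opening: 0.751
grasp_force: 0.0
```

```bash
python3 - <<'E'
from h import *
look(18)
pick(.5665,.421,1.587,.75)
place(.5665,.421,1.587,138)
E
```

```text
wrist
green px [254. 187.] box centre [567.  425.9] size [41.6 43.3] yaw 0.017
top
green px [226. 231.] box centre [468.3  96.6] size [40.6 40.4] yaw -0.019
green px [244. 230.] box centre [470.1  42.8] size [37.7 40.5] yaw -0.018
green px [114. 199.] box centre [567.1 419.8] size [39.6 38.7] yaw 0.778
green px [273.  75.] box centre [928.1 -51.3] size [239.7 142.3] yaw -0.049
orange px [264. 229.] box centre [470.6 -12.4] size [43.6 43.4] yaw -0.019
orange px [291. 228.] box centre [472.  -92.3] size [93.2 43.4] yaw -0.019
now [568.5 418.6 159. ] th 1.586 tilt [-0.0014 -0.0001]
0 0 0 2.4 -2 19 0.75
--
0 0 0 0 0 35 0.75; 0 0 0 0 0 35 0.75; 0 0 0 0 0.2 34 0.75
--
lift/carry/lower
0 0 0 0 0 -38 0; 0 0 0 0 0 -38 0; 0 0 0 0 0 -38 0
--
0 0 0 -38 -15 0 0; 0 0 0 -38 -15 0 0; 0 0 0 -38 -15 0 0; 0 0 0 -38 -15 0 0; 0 0 0 -38 -14 0 0
0 0 0 -38 -15 0 0; 0 0 0 -37.4 -14.2 0 0
--
0 0 0 0 0 35 0; 0 0 0 0 0 36 0; 0 0 0 0 0 35 0
--
```

Emit:
servo_tool --commands "0 0 0 2 -1 40 0.75; 0 0 0 0 0 40 0.75; 0 0 0 0 0 37 0.75; 0 0 0 0 0 0 0.75; 0 0 0 0 0 0 0"

```text
time_s: 51.8
eef_pos: [0.5685, 0.4217, 0.0439]
eef_rot: [-0.0, 0.702, 0.712, 0.001]
wrist_force: [-0.1, 0.4, 0.5]
opening: 0.552
grasp_force: 0.0
```

Emit:
servo_tool --commands "0 0 0 0 0 0 0; 0 0 0 0 0 0 0; 0 0 0 0 0 0 0; 0 0 0 0 0 0 0"

```text
time_s: 52.3
eef_pos: [0.5688, 0.4225, 0.0445]
eef_rot: [0.0, 0.701, 0.713, 0.001]
wrist_force: [-1.2, -1.2, 6.9]
opening: 0.496
grasp_force: 61.4
```

Emit:
servo_tool --commands "0 0 0 0 0 -38 0; 0 0 0 0 0 -38 0; 0 0 0 0 0 -36 0; 0 0 0 -38 -15 0 0; 0 0 0 -38 -15 0 0"

```text
time_s: 52.92
eef_pos: [0.5384, 0.3449, 0.1549]
eef_rot: [-0.0, 0.701, 0.713, 0.0]
wrist_force: [1.4, -0.4, -1.1]
opening: 0.493
grasp_force: 61.3
```

Emit:
servo_tool --commands "0 0 0 -38 -15 0 0; 0 0 0 -38 -15 0 0; 0 0 0 -38 -14 0 0; 0 0 0 -38 -15 0 0; 0 0 0 -38 -14 0 0"

```text
time_s: 53.55
eef_pos: [0.4681, 0.1531, 0.1544]
eef_rot: [-0.0, 0.701, 0.713, -0.0]
wrist_force: [1.3, -0.9, -1.5]
opening: 0.495
grasp_force: 61.3
```

Emit:
servo_tool --commands "0 0 0 0 0 0 0; 0 0 0 0 0 0 0; 0 0 0 0 0 0 0"

```text
time_s: 53.92
eef_pos: [0.4691, 0.155, 0.1542]
eef_rot: [-0.0, 0.701, 0.713, -0.0]
wrist_force: [0.3, 0.6, -1.9]
opening: 0.493
grasp_force: 61.3
```

```bash
python3 - <<'E'
from h import *
plan([(.4677,.151,.15,1.587,0),(.4677,.151,.046,1.587,0,36)]);o=get_obs();print(o['opening'],o['grasp_force'],o['wrist_force'])
E
```

```text
now [469.1 155.  154.2] th 1.588 tilt [-0.0006  0.0006]
0 0 0 -3.9 -1.4 4.2 0
--
0 0 0 0 0 35 0; 0 0 0 0 0 35 0; 0 0 0 -0.1 0 34 0
--
0.49259766540947103 61.270882710814476 [ 0.25647954  0.60917259 -1.92342496]
```

Place it, then withdraw to the right for a final look from both cameras.

Emit:
servo_tool --commands "0 0 0 -3 -1 30 0; 0 0 0 0 0 35 0; 0 0 0 0 0 25 0; 0 0 0 0 0 10 0; 0 0 0 0 0 4 0"

```text
time_s: 54.55
eef_pos: [0.4678, 0.1517, 0.0498]
eef_rot: [-0.001, 0.701, 0.713, -0.0]
wrist_force: [-0.1, -0.8, -1.2]
opening: 0.49
grasp_force: 61.3
```

Emit:
servo_tool --commands "0 0 0 0 0 1 0; 0 0 0 0 0 0 0; 0 0 0 0 0 0 0.56; 0 0 0 0 0 0 0.7; 0 0 0 0 0 -40 0.7"

```text
time_s: 55.18
eef_pos: [0.4651, 0.1509, 0.087]
eef_rot: [-0.003, 0.702, 0.713, -0.003]
wrist_force: [0.8, -0.2, 0.9]
opening: 0.7
grasp_force: 0.0
```

Emit:
servo_tool --commands "0 0 0 0 0 -50 0.7; 0 0 0 0 0 -60 0.7; 0 0 0 -50 0 -60 0.7; 0 0 0 -60 0 -20 0.7; 0 0 0 -60 0 0 0.7"

```text
time_s: 55.8
eef_pos: [0.4716, -0.0098, 0.2697]
eef_rot: [0.002, 0.701, 0.713, 0.001]
wrist_force: [0.4, -0.1, 0.1]
opening: 0.698
grasp_force: 0.0
```

Emit:
servo_tool --commands "0 0 0 -50 0 0 0.7; 0 0 0 0 0 0 0.7; 0 0 0 0 0 0 0.7; 0 0 0 0 0 0 0.7; 0 0 0 0 0 0 0.7"

```text
time_s: 56.42
eef_pos: [0.4713, -0.057, 0.2667]
eef_rot: [-0.001, 0.701, 0.713, -0.0]
wrist_force: [-1.0, 0.1, 0.3]
opening: 0.701
grasp_force: 0.0
```

```bash
python3 - <<'E'
from h import *
look(19);print(get_obs()['eef_pos'])
# liner: ivory in wrist view
c=calibration('wrist');im=cv2.imread('pics/w19.png')
for ce,s in blobs(im,(12,30,150),(35,130,255),100)+blobs(im,(0,150,60),(5,255,255),100): print(ce,s,np.round(unproj(c,ce,.068),3))
E
```

```text
wrist
green px [255.  60.] box centre [469.3  44.1] size [42.5 43. ] yaw 0.528
green px [255.   8.] box centre [468.2  86.6] size [42.1 18.1] yaw 0.017
orange px [255. 191.] box centre [471.1 -90.5] size [98.3 45.6] yaw -0.003
orange px [256. 119.] box centre [471.  -11.6] size [45.8 45.8] yaw 0.018
top
green px [207. 232.] box centre [467.8 151.6] size [40.7 37.5] yaw -0.019
green px [226. 231.] box centre [468.3  96.5] size [40.6 40.5] yaw -0.015
green px [244. 230.] box centre [470.1  42.8] size [37.7 40.5] yaw -0.018
green px [273.  75.] box centre [927.4 -52.5] size [238.8 141.4] yaw -0.036
orange px [259. 228.] box centre [470.8  -2.2] size [23.3 43.4] yaw -0.019
[ 0.47125588 -0.05729059  0.26670495]
[326.5  15.1] [314   0  26  32 762] [0.535 0.084 0.068]
[324.2  59.5] [ 312   34   26   53 1233] [0.536 0.046 0.068]
[321.1 112.3] [ 309   89   26   48 1095] [ 0.537 -0.004  0.068]
[318.4 160.3] [307 138  24  45 957] [ 0.538 -0.053  0.068]
[315.9 201. ] [305 183  23  37 715] [ 0.539 -0.099  0.068]
[182.  333.5] [178 324   9  24 124] [ 0.381 -0.281  0.068]
```

```bash
python3 -c "
from bench import *
print(hand_in())"
```

```text
the job is handed in; nothing more can be done
None
```

I drew the liner clear of the barrel into the V-rests, set it in the tray's saddles, and stood all six jars found (three round, three square) in one row in the jar lane. The job is handed in; no verdict was returned.

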